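# Fit the snap ring on the injector spindle

### The job

Take the blue-handled ring pliers from their rest, put both tips into the eyes of the copper snap ring lying on top of the spindle, spread the ring and gently slide it down over the thick collar until it rests on the brass washer, then let it contract fully and centred into the groove there. Press lightly, hang the pliers back in their rest, and leave everything else on the bench alone.

Things in the scene. Friction and masses are not known exactly. Their poses are not given: they have to be found in the camera images.
- spindle: fixed upright spindle on a teal 100 x 100 x 25 mm base that is jacked up 0 to 12 mm above the table on a round foot. Origin: on the axis at the base's underside, z up. Heights above it: brass washer diameter 53, top face at 66 mm; dark groove diameter 35 from 66 to 70.5; aluminium collar diameter 40 from 70.5 to 77 (sharp edges); thin aluminium end diameter 28 from 77 to 82
- spindle_seat (a point): point on the spindle's axis at the washer's top face (66 mm above the base), where the fitted ring's underside belongs. The spread ring's back sags first onto the washer; friction on the tips may hold its lugs 1-2 mm high until let go. As it contracts the tips must follow its eyes out to 31 mm from the axis under a light outward pull, or it hangs off centre, pinching the groove
- spindle_shoulder (a point): point on the spindle's axis on top of the thick collar (77 mm above the base, 11 above the washer's face), where the ring lies at the start
- ring: flat copper C-shaped snap ring, 3 mm thick, inside diameter 36.4, band 8 mm wide, about 50 g, loose round the spindle's thin end, up to 4 mm off centre. Two stiff halves hinged at the C's back (x = -22 mm). Origin: centre of the circle, at the underside, in the half with eye a; when shut, x points to the gap, z up. Pressed on a lug alone it tips up
- ring_eye_a (a point): centre of eye a, at the lug's top face; when shut at x = 31, y = +9 mm from the ring's centre. An eye is a 7 x 7 mm through hole in a lug 12.5 mm square
- ring_eye_b (a point): centre of eye b, at the lug's top face; when shut at x = 31, y = -9 mm; same size as eye a. With the tips in the eyes the blocks and feet of the pliers rest on the ring: a firm stop 6 mm below the lugs' top face for the tip ends
- ring_jaw (a joint): angle between the ring's halves: 0 shut, at most 0.6 rad, sprung: about 2 N at the eyes when shut, 7 N at 0.4. From about 0.37 it clears the collar, if also drawn back: the tips must then stand 22 to 26 mm from the spindle's axis (31 when shut and centred), with the axis on the middle line between them. Full squeeze of the pliers gives 0.38 to 0.46
- pliers: ring pliers, 0.16 kg. Origin midway between the tip ends, z up, y along the tips' line. Tips diameter 4, z 0-6 mm, 17 apart at rest; above each an 11 x 11 block whose underside (z 6) bears on a lug; dark cross-head 18 (x) x 64 (y), z 22-36; from it two feet reach to -x (x -22 to -38, |y| 22.5-32, undersides z 6) to bear on the ring's band beside the collar: -x must face the ring's centre
- pliers_grip (a point): midway between the two upright blue handle plates (24 wide in x, z 42 to 88), 68 mm above the tip ends: grip here from above, along y. Outer faces 58 mm apart at rest; squeezing by d spreads the tips by d, to a stop at d = 28 (plates 30, tips 45 mm). Spring 20 N at rest to 32 N at the stop, the ring adds up to 9 N: set the grip to 50 N or more, steer by the opening
- rest: fixed grey pliers rest, base 70 x 100 mm. Origin: centre of its underside. Posts at y = -30 and +30 carry the ends of the pliers' cross-head at height 50 mm, between lips 8 mm high with 3 mm play on every side; the space between the posts is open for the tips. The pliers' y axis lies along the rest's; hanging, the tip ends are 28 mm above the table
- rest_seat (a point): point midway between the two posts at their top height (50 mm), where the middle of the cross-head's underside belongs
- mould_a: loose pink rubber mould block 75 x 50 x 22 mm, bystander
- mould_b: loose pink rubber mould block 75 x 50 x 22 mm, bystander
- mould_c: loose ochre mould block 75 x 50 x 22 mm, bystander
- spray: loose spray can diameter 52, height 150 mm, bystander
- driver: loose screwdriver lying on the bench, bystander
- nozzle: loose brass nozzle, diameter 28, height 34 mm, bystander

How it is judged:
On the way, in this order (a step that is already met when the one before it is completed fails the run):
1. the pliers hold the ring spread wide, still round the spindle (value of joint ring_jaw above 0.3 rad and contact force between pliers and ring above 1 N and horizontal distance between ring and spindle below 0.02 m), for 0.1 s.
2. the ring has contracted into the groove on the washer (value of joint ring_jaw below 0.06 rad and z of ring in the frame of spindle_seat between -0.002 and 0.003 m and horizontal distance between ring and spindle below 0.003 m), for 0.2 s.
At the end, for the whole second after the job is handed in: The ring is shut (under 0.06 rad) in the groove: underside -2 to +3 mm from the washer's face, centre within 3 mm of the axis, flat within 0.1 rad, at rest. The pliers, clear of it, hang at rest on the posts of their rest: upright within 0.12 rad, within 7 mm of its middle, down within 4 mm (all of step 2 and angle between ring's own z axis and vertical below 0.1 rad and linear speed of each of ring, pliers below 0.02 m/s and contact force between pliers and ring below 0.1 N and horizontal distance between pliers and rest below 0.007 m and z of pliers in the frame of rest below 0.032 m and angle between pliers's own z axis and vertical below 0.12 rad); the robot touches nothing.
It fails at once if the ring is pressed or dragged against the spindle with more than 25 N (contact force between ring and spindle above 25 N).
It fails at once if the pliers are pressed against the spindle stand with more than 25 N (contact force between pliers and spindle above 25 N).
It fails at once if a bystander is moved by more than 20 mm (distance of any of mould_a, mould_b, mould_c, spray, driver, nozzle from where it was at the start of the episode above 0.02 m).
It also fails if it takes over 69 s, if anything falls off the work surface, if the arm or the gripper's body presses on something with over 40 N, if the wrist force passes 120 N, or if a joint passes its speed limit or range.

### The arm

A 6-joint arm with a two-finger parallel gripper is mounted at the origin on the work surface. World frame = base frame: x ahead of the robot, y to its left, z up, the work surface at z = 0. Lengths are in m, angles in rad, forces in N, time in s.
With the tool pointing down it reaches from about 0.375 to 0.975 m from the base axis. Payload 3.8 kg.
Tool frame: the origin (TCP) lies midway between the tips of the shut fingers; the grasp point (between the pads) lies 19 mm behind it; z points along the fingers, y is the line along which they close (so a half turn about z gives the same grasp; the last joint's range is limited). The gripper opens to 85 mm and grips with 20 to 120 N. Pads are 22 mm wide; open, the fingers measure 114 mm over their backs; the gripper's body (76 mm by 85 mm) begins 54 mm behind the grasp point. The pads swing forward as they close: fully open they stand 13 mm farther back than shut.
Start: joints at [-1.305, 0.264, 1.604, -0, 1.274, -0.037], TCP at [0.201, -0.644, 0.231] pointing down, gripper open.
Joint ranges: [-2.63, 2.63], [-0.94, 2.18], [0.31, 2.57], [-1.31, 4.45], [0, 2.66], [-2.55, 2.55]. Speed limits (rad/s): [2.57, 2.57, 3.14, 3.14, 3.14, 3.14].

### API

Orientations are given as a rotation vector (axis times angle).
In Python, from workcell import sensors, viewer, job gives the robot as it stands.
- The arm moves only by the shell command python3 -m inch 'ROWS' [FORCE]. ROWS is JSON, one flat list of numbers, 7 for each row, row after row: the shift along the tool's x, y, z in mm, then the turn, a rotation vector about the tool's x, y, z in degrees, then the finger opening in mm, from 0 to 85.4. A call has exactly 8 rows; each row shifts and turns the commanded pose from where the row before left it, along the tool's axes as they then stand; what a row does not reach is not made up. A row lasts 1/10 s, in which the tool goes at most 50 mm and 8.59 degrees, less where a joint would pass 70% of its speed; a pose out of reach is approached as far as the arm can. A call is refused whole if a number of a shift passes 50 or a number of a turn 8.59, either way. A call with a gripper value outside its range is refused whole. The fingers move at their own pace and stop on an object; FORCE is the grip in N (left out, the last holds). Time passes only in rows, so rows that do not move let the fingers close, or fill a call up. It gives the time, the measured TCP pose, the force, the opening and the grip force at its end, in the units of the state.
- sensors.read_state(): the state, without advancing time (a new reading comes with each control period).
- viewer.read_camera(name): name is "scene" or "side" or "wrist"; returns the picture (480x640x3 uint8, red, green, blue); there is no depth.
- viewer.camera_params(name): a dict with "K" (3x3 intrinsics, pixels), "k1" (the pictures are not rectified: a ray, as slopes to the right and down, at radius r is drawn at 1 + k1 r^2 times it, then the intrinsics apply), "world_to_cam" (4x4, takes a point from world to camera coordinates). Camera axes: x right, y down, z forward; pixel columns grow to the right and rows downward; lengths in m; the calibration is good to about 2 mm. A picture is of the moment at which its call begins: read the wrist's pose just before it. camera_params takes no time and is no camera call; for the wrist camera it gives the pose at the moment of the call.
- job.finish_job(): hands the job in; it is judged then, once.
The state is a dict: "time": time; "q": joint angles; "joint_vel": joint speeds; "joint_torque": joint torques, N m; "tool_pos": TCP position; "tcp_rot": TCP orientation; "wrist_force": force on the tool from outside, world axes, zero at the start; "torque": the same for the moment, N m; "width": opening from 0.0 (shut) to 1.0 (fully open); "grip_force": force on a finger pad.
Only numpy, scipy, OpenCV 4.12 (cv2) and the standard library are available. Lean on these libraries where they do the work, as an engineer would, in place of code of your own. Each camera call takes 0.05 s, during which the arm holds its last target. There are 200 camera calls.

## Working session

There is one attempt and no reset: what is moved stays moved. The work goes in short steps, Python scripts to look and compute and a shell command to move; the robot and the scene stay as the last step left them, time stands still between calls to the robot, and variables do not carry over. Pictures are saved under pics/ and viewed, at most 10 in all, crops included, and the job is handed in when it is done.

```bash
ls; mkdir -p pics; cat > h.py <<'E'
import numpy as np, cv2
from scipy.spatial.transform import Rotation as R
from workcell import sensors, viewer, job
def cam(n):
    p=viewer.camera_params(n); im=viewer.read_camera(n); return p,np.ascontiguousarray(im)
def ray(p,uv):
    K=np.array(p["K"]);T=np.array(p["world_to_cam"])
    x=(uv[0]-K[0,2])/K[0,0];y=(uv[1]-K[1,2])/K[1,1]
    rd=np.hypot(x,y);r=rd
    for _ in range(20): r=rd/(1+p["k1"]*r*r)
    s=r/rd if rd>0 else 1
    d=T[:3,:3].T@np.array([x*s,y*s,1.]);o=-T[:3,:3].T@T[:3,3]
    return o,d/np.linalg.norm(d)
def onz(p,uv,z):
    o,d=ray(p,uv);return o+d*(z-o[2])/d[2]
def tri(*pr):
    A=np.zeros((3,3));b=np.zeros(3);L=[]
    for p,uv in pr:
        o,d=ray(p,uv);M=np.eye(3)-np.outer(d,d);A+=M;b+=M@o
    return np.linalg.solve(A,b)
def proj(p,X):
    K=np.array(p["K"]);T=np.array(p["world_to_cam"]);c=T[:3,:3]@np.array(X)+T[:3,3]
    s=c[:2]/c[2];s=s*(1+p["k1"]*(s@s));return K[:2,:2]@s+K[:2,2]
def save(n,im): cv2.imwrite("pics/"+n+".png",im[:,:,::-1])
def st():
    s=sensors.read_state();print({k:np.round(v,4) for k,v in s.items() if k in("time","tool_pos","tcp_rot","wrist_force","width","grip_force","q")});return s
E
python3 - <<'E'
from h import *
s=st();print(R.from_rotvec(s["tcp_rot"]).as_matrix().round(3))
for n in ("scene","side"):
    p,im=cam(n);save(n+"0",im)
    T=np.array(p["world_to_cam"]);print(n,p["K"],p["k1"],(-T[:3,:3].T@T[:3,3]).round(3))
E
```

```text
pics
{'time': np.float64(0.0), 'q': array([-1.3049,  0.2648,  1.6053,  0.    ,  1.2737, -0.0369]), 'tool_pos': array([ 0.2011, -0.6436,  0.23  ]), 'tcp_rot': array([-3.1035e+00, -4.7350e-01,  4.0000e-04]), 'wrist_force': array([-0.741 ,  0.0024,  0.5714]), 'grip_force': np.float64(0.0), 'width': np.float64(1.0059)}
[[ 0.955  0.298 -0.001]
 [ 0.298 -0.955  0.002]
 [ 0.    -0.002 -1.   ]]
scene [[520.98110409   0.         318.67181256]
 [  0.         520.98110409 236.49918911]
 [  0.           0.           1.        ]] -0.12959204368606497 [ 1.437 -0.218  0.989]
side [[527.61348383   0.         323.41258788]
 [  0.         527.61348383 242.58030746]
 [  0.           0.           1.        ]] -0.01403092298328369 [ 0.144 -0.626  0.907]
```

View pics/scene0.png

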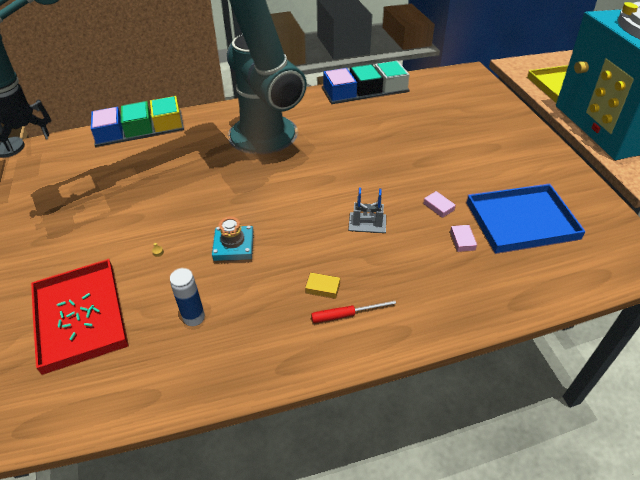

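View pics/side0.png

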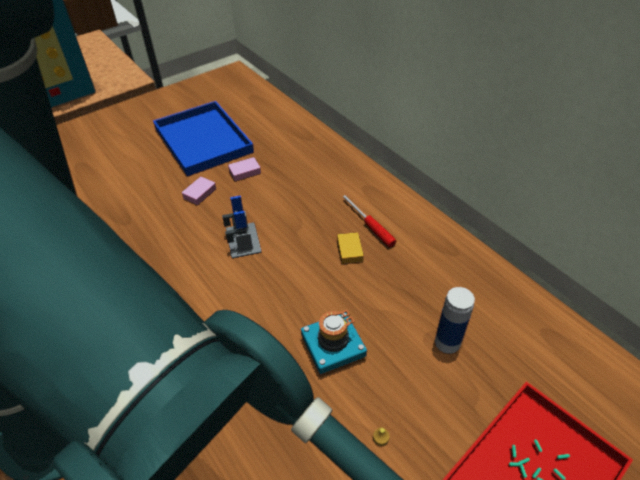

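Scene shows the rest with pliers near (368,210), handles at (359,200) and (379,198), and the spindle near (232,240); side view shows the pliers at (238,225) and the spindle at (334,335), with ring lugs pointing up-right (345,320).

```bash
python3 - <<'E'
from h import *
P={}
for n,box in (("scene",(340,170,400,240)),("side",(215,185,270,265))):
    im=cv2.imread(f"pics/{n}0.png")[:,:,::-1]; P[n]=viewer.camera_params(n)
    x0,y0,x1,y1=box; c=cv2.cvtColor(im[y0:y1,x0:x1].copy(),cv2.COLOR_RGB2HSV)
    m=cv2.inRange(c,(108,140,50),(125,255,255))
    k,l,s,ce=cv2.connectedComponentsWithStats(m)
    for i in range(1,k):
        if s[i,4]>8: print(n,s[i]+[x0,y0,0,0,0],ce[i]+[x0,y0])
for uv in ((359,192),(379,191)): print('handle top scene z.11',onz(P["scene"],uv,.11).round(3))
print('rest base corners',[onz(P["scene"],u,.0).round(3) for u in ((350,230),(386,231),(386,207),(352,207))])
print('spindle ring', onz(P["scene"],(231,227),.085).round(3), onz(P["side"],(334,324),.085).round(3), tri((P["scene"],(231,223)),(P["side"],(334,323))).round(3))
print('nozzle',onz(P["scene"],(157,251),.015),'spray',onz(P["scene"],(192,320),0))
v=viewer.camera_params("wrist");s=sensors.read_state();T=np.array(v["world_to_cam"]);Rt=R.from_rotvec(s["tcp_rot"]).as_matrix()
c=-T[:3,:3].T@T[:3,3];print('cam in tool',(Rt.T@(c-s["tool_pos"])).round(4),(Rt.T@T[:3,:3].T).round(3),v["K"],v["k1"])
E
```

```text
scene [358 188   3  19  32] [358.96875 197.40625]
scene [378 189   3  19  37] [379.21621622 198.35135135]
side [231 196  16  33 285] [238.24210526 212.29473684]
handle top scene z.11 [0.496 0.156 0.11 ]
handle top scene z.11 [0.508 0.206 0.11 ]
rest base corners [array([0.517, 0.128, 0.   ]), array([0.549, 0.218, 0.   ]), array([0.461, 0.253, 0.   ]), array([0.433, 0.162, 0.   ])]
spindle ring [ 0.499 -0.179  0.085] [ 0.493 -0.183  0.085] [ 0.492 -0.18   0.09 ]
nozzle [ 0.45554957 -0.37643914  0.015     ] spray [ 6.86677589e-01 -3.16239402e-01  1.11022302e-16]
cam in tool [ 6.760e-02  1.000e-04 -1.429e-01] [[ 0.001 -0.963 -0.268]
 [ 1.     0.001  0.001]
 [-0.001 -0.268  0.963]] [[365.8563278    0.         313.40939816]
 [  0.         365.8563278  237.33712024]
 [  0.           0.           1.        ]] 0.005805933244538379
```

```bash
python3 -m inch '[26,-22,0,0,0,0,85, 26,-22,0,0,0,0,85, 26,-22,0,0,0,0,85, 26,-22,0,0,0,0,85, 26,-22,0,0,0,0,85, 26,-22,0,0,0,0,85, 26,-22,0,0,0,0,85, 26,-22,0,0,0,0,85]'
python3 -m inch '[29,-25,0,0,0,0,85, 29,-25,0,0,0,0,85, 29,-25,0,0,0,0,85, 29,-25,0,0,0,0,85, 29,-25,0,0,0,0,85, 29,-25,0,0,0,0,85, 29,-25,0,0,0,0,85, 0,0,0,0,0,0,85]'
python3 - <<'E'
from h import *
st();p,im=cam("wrist");st();save("w1",im);np.save("w1.npy",im)
print(proj(p,(.493,-.18,.085)))
E
```

```text
time: 0.9
tool_pos: [0.3477, -0.4127, 0.2307]
tcp_rot: [-3.105, -0.473, 0.001]
wrist_force: [0.5, 0.4, -0.0]
width: 0.997
grip_force: 0.0
time: 1.7
tool_pos: [0.4904, -0.1831, 0.2309]
tcp_rot: [-3.103, -0.481, -0.001]
wrist_force: [-0.1, -1.1, 0.5]
width: 0.995
grip_force: 0.0
{'time': np.float64(1.7), 'q': array([-4.0600e-01, -2.3600e-02,  1.9249e+00,  1.9000e-03,  1.2408e+00,
        8.5680e-01]), 'tool_pos': array([ 0.4904, -0.1831,  0.2309]), 'tcp_rot': array([-3.1028e+00, -4.8060e-01, -8.0000e-04]), 'wrist_force': array([-0.1447, -1.0765,  0.4906]), 'grip_force': np.float64(0.0), 'width': np.float64(0.9945)}
{'time': np.float64(1.75), 'q': array([-4.0880e-01, -2.3800e-02,  1.9253e+00,  1.0000e-04,  1.2411e+00,
        8.5530e-01]), 'tool_pos': array([ 0.4894, -0.1848,  0.2308]), 'tcp_rot': array([-3.1042e+00, -4.7980e-01,  1.2000e-03]), 'wrist_force': array([-0.141 , -1.326 , -0.1243]), 'grip_force': np.float64(0.0), 'width': np.float64(0.9981)}
[310.61956072 218.28583308]
```

View pics/w1.png

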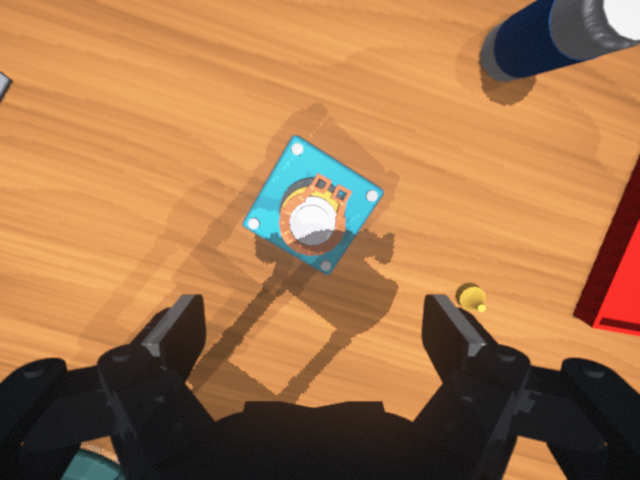

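The wrist view shows the ring centre near (312,222) with eyes near (321,184) and (341,194): the gap faces world yaw of about -13°, close to the pliers' yaw. Now measure the spindle axis and height.

```bash
python3 - <<'E'
from h import *
out=[];S={}
for n,(cx,cy),hw in (("wrist",(316,205),50),("scene",(232,235),28),("side",(334,335),34)):
    p,im=cam(n);np.save(n+"1.npy",im);S[n]=p
    c=im[cy-hw:cy+hw,cx-hw:cx+hw]
    hsv=cv2.cvtColor(c,cv2.COLOR_RGB2HSV)
    m=cv2.inRange(hsv,(0,0,150),(180,60,255))
    k,l,s,ce=cv2.connectedComponentsWithStats(m)
    for i in range(1,k):
        if s[i,4]>10: print(n,s[i]+[cx-hw,cy-hw,0,0,0],(ce[i]+[cx-hw,cy-hw]).round(1))
    out.append(cv2.resize(c,(400,400),interpolation=cv2.INTER_CUBIC) if n=="wrist" else cv2.resize(c,(200,200),interpolation=cv2.INTER_CUBIC))
save("z1",np.hstack([out[0],np.vstack(out[1:])]))
E
```

```text
wrist [339 183  11   7  11] [344.  185.8]
wrist [ 287  194   47   45 1499] [309.9 215.8]
wrist [342 214   2  13  13] [342.9 220. ]
scene [222 220  15  11 106] [229.4 224.8]
scene [245 248   4   3  11] [246.6 249.1]
side [323 315  21  15 203] [334.2 321.2]
side [304 326   5   4  17] [305.9 327.7]
side [359 345   4   4  13] [360.5 346.2]
```

View pics/z1.png

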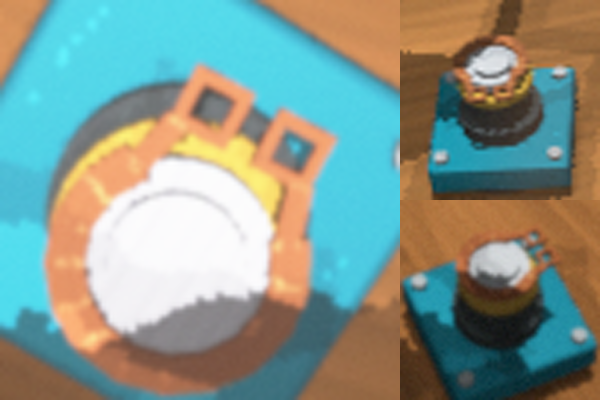

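The zoom shows eyes at wrist pixels (319,180.8) and (339,192.5), the ring circle centred near (310.6,220) and the thin end's top near (311,220.5), (229.8,224.9) in scene, (333,321.4) in side.

```bash
python3 - <<'E'
from h import *
W=viewer.camera_params("wrist");S=viewer.camera_params("scene");D=viewer.camera_params("side")
t=[(W,(311,220.5)),(S,(229.8,224.9)),(D,(333.5,321.2))]
X=tri(*t);print('top',X.round(4),[ (proj(p,X)-u).round(1) for p,u in t])
print('W+S',tri(*t[:2]).round(4),'W+D',tri(t[0],t[2]).round(4))
# base bolts/teal corners triangulated
for z in (.082,.088,.094): print(z,onz(W,(311,220.5),z).round(4))
zr=X[2]-.002
a=onz(W,(319,180.75),zr);b=onz(W,(339,192.5),zr);c=onz(W,(310.6,220),zr)
print(a,b,c,'eye dist',np.linalg.norm(a-b),np.linalg.norm((a+b)/2-c),'yaw',np.degrees(np.arctan2(*((a+b)/2-c)[1::-1])), 'perp',np.degrees(np.arctan2(*(a-b)[1::-1]))-90)
# teal base height from contour in scene
im=np.load("wrist1.npy");m=cv2.inRange(cv2.cvtColor(im,cv2.COLOR_RGB2HSV),(85,100,80),(100,255,255))
cs=max(cv2.findContours(m,0,2)[0],key=cv2.contourArea);r=cv2.minAreaRect(cs);box=cv2.boxPoints(r)
for z in (.025,.031,.037):
    q=np.array([onz(W,u,z) for u in box]);print(z,q.mean(0).round(4),np.linalg.norm(np.diff(q,axis=0),axis=1).round(4),np.degrees(np.arctan2(*(q[1]-q[0])[1::-1])))
E
```

```text
top [ 0.4929 -0.1824  0.0906] [array([-2.1, -4. ]), array([-0.7, -0.9]), array([0.1, 1. ])]
W+S [ 0.4892 -0.1832  0.0842] W+D [ 0.4915 -0.1843  0.0971]
0.082 [ 0.4884 -0.1855  0.082 ]
0.088 [ 0.4898 -0.1851  0.088 ]
0.094 [ 0.4911 -0.1847  0.094 ]
[ 0.52191454 -0.18161858  0.08863462] [ 0.51787069 -0.19931676  0.08863462] [ 0.49019081 -0.18465861  0.08863462] eye dist 0.01815429554617622 0.03026454101080596 yaw -11.066183328809254 perp -12.870550725715404
0.025 [ 0.4885 -0.1835  0.025 ] [0.1001 0.0999 0.1046] -16.558278051630673
0.031 [ 0.4896 -0.1832  0.031 ] [0.0984 0.0982 0.1028] -16.558278051630666
0.037 [ 0.4907 -0.1829  0.037 ] [0.0967 0.0964 0.101 ] -16.558278051630673
```

```bash
python3 -m inch '[6,-23,0,0,0,4.7,85, 4,-24,0,0,0,4.7,85, 2,-24,0,0,0,4.7,85, 0,-24,0,0,0,4.7,85, -2,-24,0,0,0,4.7,85, -4,-24,0,0,0,4.7,85, -6,-23,0,0,0,4.7,85, -7,-23,0,0,0,4.7,85]' 80
python3 -m inch '[-8,-23,0,0,0,0,85, -8,-23,0,0,0,0,85, -8,-23,0,0,0,0,85, -8,-23,0,0,0,0,85, -8,-23,0,0,0,0,85, -8,-23,0,0,0,0,85, -8,-23,0,0,0,0,85, -8,-20,0,0,0,0,85]'
python3 - <<'E'
from h import *
viewer.read_camera("wrist");st();p,im=cam("wrist");save("w2",im);np.save("w2.npy",im)
E
```

```text
time: 2.7
tool_pos: [0.4783, 0.0048, 0.2312]
tcp_rot: [3.091, -0.562, -0.0]
wrist_force: [0.1, 0.8, 0.9]
width: 0.995
grip_force: 0.0
time: 3.5
tool_pos: [0.4818, 0.1969, 0.2312]
tcp_rot: [3.092, -0.556, 0.0]
wrist_force: [-0.8, 0.3, -0.2]
width: 0.998
grip_force: 0.0
{'time': np.float64(3.55), 'q': array([ 0.3435, -0.0288,  1.9293,  0.0024,  1.2403,  2.2683]), 'tool_pos': array([0.4817, 0.1996, 0.2313]), 'tcp_rot': array([-3.0899e+00,  5.5400e-01,  6.0000e-04]), 'wrist_force': array([1.2181, 1.5287, 0.1432]), 'grip_force': np.float64(0.0), 'width': np.float64(0.9956)}
```

View pics/w2.png

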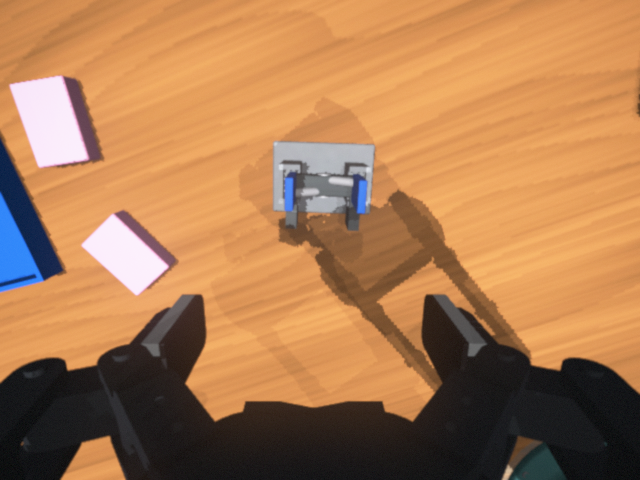

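The pliers hang with feet toward image bottom (= tool -x), so the tool yaw matches the pliers' yaw; the handles are at about (290,193) and (361,193).

```bash
cat >> h.py <<'E'
def blobs(im,lo,hi,box=None,amin=40):
    x0,y0,x1,y1=box or (0,0,640,480)
    m=cv2.inRange(cv2.cvtColor(im[y0:y1,x0:x1].copy(),cv2.COLOR_RGB2HSV),lo,hi)
    k,l,s,ce=cv2.connectedComponentsWithStats(m)
    return sorted([(s[i]+[x0,y0,0,0,0],ce[i]+[x0,y0],cv2.minAreaRect(np.argwhere(l==i)[:,::-1].astype(np.float32)+np.float32([x0,y0]))) for i in range(1,k) if s[i,4]>=amin],key=lambda b:b[1][0])
E
python3 - <<'E'
from h import *
im=np.load("w2.npy");p=viewer.camera_params("wrist");s=st()
for b in blobs(im,(108,120,50),(125,255,255),(260,150,400,240)): print(b)
for b in blobs(im,(0,0,90),(180,40,200),(260,130,400,230),300): print('base',b[0],b[2],cv2.boxPoints(b[2]).tolist())
Rt=R.from_rotvec(s["tcp_rot"]).as_matrix()
def tool(uv,z): return (Rt.T@(onz(p,uv,z)-s["tool_pos"])*1000).round(1)
B=blobs(im,(108,120,50),(125,255,255),(260,150,400,240))
l,r=B[0][0],B[-1][0]
print(tool((l[0]-.5,l[1]-.5),.116),tool((r[0]+r[2]-.5,r[1]-.5),.116))
for b in blobs(im,(0,0,90),(180,40,200),(260,130,400,230),300): print('base corners in tool',[tool(u,.006).tolist() for u in cv2.boxPoints(b[2])])
E
```

```text
{'time': np.float64(3.6), 'q': array([ 3.4180e-01, -2.9500e-02,  1.9301e+00,  6.0000e-04,  1.2409e+00,
        2.2656e+00]), 'tool_pos': array([0.4817, 0.198 , 0.2312]), 'tcp_rot': array([-3.0922e+00,  5.5190e-01,  3.0000e-04]), 'wrist_force': array([-0.3544, -0.9173,  0.3908]), 'grip_force': np.float64(0.0), 'width': np.float64(0.9957)}
(array([285, 176,   9,  35, 297]), array([288.92255892, 193.15824916]), ((289.0, 193.0), (34.0, 8.0), 90.0))
(array([356, 179,  11,  35, 310]), array([360.96129032, 195.97096774]), ((360.7930908203125, 196.0172576904297), (9.689133644104004, 34.23494338989258), 3.3664608001708984))
base [ 273  141  102   87 5502] ((322.46148681640625, 185.2719268798828), (100.48538208007812, 85.32019805908203), 1.9978798627853394) [[270.7620849609375, 226.15451049804688], [273.736572265625, 140.88616943359375], [374.160888671875, 144.38934326171875], [371.1864013671875, 229.65768432617188]]
[ 40.9 -19.8 115.2] [ 38.9  37.6 115.2]
base corners in tool [[-22.5, -43.6, 225.2], [62.8, -38.1, 225.2], [59.6, 59.7, 225.1], [-26.1, 60.5, 225.2]]
```

```bash
python3 -m inch '[4,1.5,-0,0,0,2,85, 4,1.5,0,0,0,0,85, 4,1.5,0,0,0,0,85, 4,1.5,10,0,0,0,85, 4,1.5,20,0,0,0,85, 4,1.5,20,0,0,0,85, 0,0,20,0,0,0,85, 0,0,6,0,0,0,85]'
python3 - <<'E'
from h import *
p,im=cam("wrist");s=st();viewer.read_camera("wrist");p,im=cam("wrist");s=st();save("w3",im);np.save("w3.npy",im)
Rt=R.from_rotvec(s["tcp_rot"]).as_matrix()
def tool(uv,z): return (Rt.T@(onz(p,uv,z)-s["tool_pos"])*1000).round(1)
B=blobs(im,(108,120,50),(125,255,255),None,150)
for b in B:
    l=b[0];print(l,b[2][2]);
    for z in (.116,): print([tool((u,v),z).tolist() for u in (l[0]-.5,l[0]+l[2]-.5) for v in (l[1]-.5,l[1]+l[3]-.5)])
E
```

```text
time: 4.4
tool_pos: [0.4985, 0.1787, 0.152]
tcp_rot: [3.08, -0.607, -0.007]
wrist_force: [0.0, -0.7, 0.5]
width: 0.994
grip_force: 0.0
{'time': np.float64(4.45), 'q': array([ 0.2975,  0.0576,  1.994 , -0.    ,  1.0952,  2.2575]), 'tool_pos': array([0.4985, 0.1789, 0.1521]), 'tcp_rot': array([ 3.0799, -0.607 , -0.0072]), 'wrist_force': array([-0.7064, -0.4943, -0.1902]), 'grip_force': np.float64(0.0), 'width': np.float64(0.9917)}
{'time': np.float64(4.55), 'q': array([ 0.2981,  0.0556,  1.9907, -0.    ,  1.0964,  2.2576]), 'tool_pos': array([0.5001, 0.1797, 0.1549]), 'tcp_rot': array([ 3.0819e+00, -6.0670e-01, -1.5000e-03]), 'wrist_force': array([-0.3162,  1.1136,  0.9248]), 'grip_force': np.float64(0.0), 'width': np.float64(0.996)}
[248 241  12  25 255] 90.0
[[15.3, -32.7, 38.9], [1.7, -33.3, 38.9], [15.3, -26.5, 38.9], [1.7, -27.0, 38.9]]
[343 223  17  62 637] 85.07289123535156
[[24.7, 15.8, 38.9], [-9.1, 16.6, 38.9], [24.7, 24.4, 38.9], [-9.1, 25.6, 38.9]]
```

View pics/w3.png

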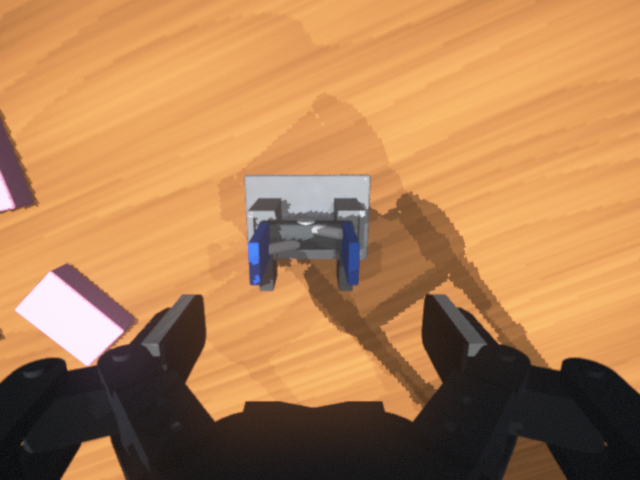

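```bash
python3 -m inch '[3,-3.7,0,0,0,0,85, 0,0,13,0,0,0,85, 0,0,14,0,0,0,85, 0,0,14,0,0,0,85, 0,0,14,0,0,0,85, 0,0,14,0,0,0,85, 0,0,10,0,0,0,85, 0,0,0,0,0,0,85]' 80
python3 -m inch '[0,0,0,0,0,0,60, 0,0,0,0,0,0,60, 0,0,0,0,0,0,60, 0,0,0,0,0,0,60, 0,0,0,0,0,0,57, 0,0,0,0,0,0,57, 0,0,0,0,0,0,57, 0,0,0,0,0,0,57]' 80
python3 - <<'E'
from h import *
p,im=cam("wrist");s=st();save("w4",im)
E
```

```text
time: 5.35
tool_pos: [0.5028, 0.1818, 0.0739]
tcp_rot: [3.081, -0.606, -0.006]
wrist_force: [0.0, 0.0, -0.1]
width: 0.995
grip_force: 0.0
time: 6.15
tool_pos: [0.5051, 0.1825, 0.0772]
tcp_rot: [-3.082, 0.606, -0.002]
wrist_force: [-0.6, 0.1, 5.2]
width: 0.668
grip_force: 15.5
{'time': np.float64(6.2), 'q': array([ 3.0040e-01,  1.5310e-01,  2.0439e+00, -1.0000e-04,  9.4350e-01,
        2.2596e+00]), 'tool_pos': array([0.5051, 0.1825, 0.0772]), 'tcp_rot': array([-3.0821e+00,  6.0600e-01, -1.7000e-03]), 'wrist_force': array([-0.9893, -0.9088,  4.8914]), 'grip_force': np.float64(15.5316), 'width': np.float64(0.6708)}
```

View pics/w4.png

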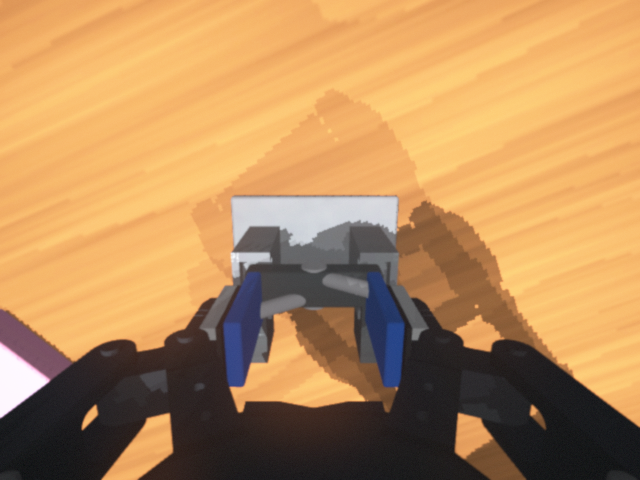

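The pliers are gripped squarely with pads on both blue plates. Lift and carry to above the ring.

```bash
python3 -m inch '[0,0,-4,0,0,0,57, 0,0,-8,0,0,0,57, 0,0,-14,0,0,0,57, 0,0,-18,0,0,0,57, 0,0,-18,0,0,0,57, 0,0,-18,0,0,0,57, 0,0,-18,0,0,0,57, 0,0,-12,0,0,0,57]' 80
python3 -m inch '[6,14,0,0,0,0,57, 11,24,0,0,0,0,57, 11,24,0,0,0,0,57, 11,24,0,0,0,0,57, 11,24,0,0,0,0,57, 11,24,0,0,0,0,57, 11,24,0,0,0,0,57, 11,24,0,0,0,0,57]'
python3 -m inch '[11,24,0,0,0,0,57, 11,24,0,0,0,0,57, 11,24,0,0,0,0,57, 11,24,0,0,0,0,57, 11,24,0,0,0,0,57, 11,24,0,0,0,0,57, 10,21,0,0,0,-4.9,57, 5,10,0,0,0,-4.9,57]'
python3 - <<'E'
from h import *
viewer.read_camera("wrist");p,im=cam("wrist");s=st();np.save("w5.npy",im)
p2,im2=cam("scene");np.save("s5.npy",im2)
save("w5",np.hstack([cv2.resize(im[120:480,120:520],(500,450)),cv2.resize(im2[150:270,190:270],(300,450),interpolation=cv2.INTER_CUBIC)]))
E
```

```text
time: 7.0
tool_pos: [0.5053, 0.1826, 0.1888]
tcp_rot: [-3.081, 0.606, -0.004]
wrist_force: [0.4, -0.6, -0.5]
width: 0.671
grip_force: 14.6
time: 7.8
tool_pos: [0.5113, -0.0193, 0.1855]
tcp_rot: [3.082, -0.606, -0.002]
wrist_force: [0.0, -0.1, -1.1]
width: 0.665
grip_force: 14.6
time: 8.6
tool_pos: [0.5207, -0.2125, 0.1854]
tcp_rot: [3.123, -0.338, -0.003]
wrist_force: [-0.5, 0.5, -1.7]
width: 0.671
grip_force: 14.7
{'time': np.float64(8.7), 'q': array([-4.3020e-01,  8.7000e-02,  1.8972e+00, -7.0000e-04,  1.1588e+00,
        1.3603e+00]), 'tool_pos': array([ 0.521 , -0.2119,  0.1854]), 'tcp_rot': array([ 3.1225e+00, -3.4400e-01, -2.4000e-03]), 'wrist_force': array([ 0.0568,  0.8058, -2.1294]), 'grip_force': np.float64(14.6558), 'width': np.float64(0.6689)}
```

View pics/w5.png

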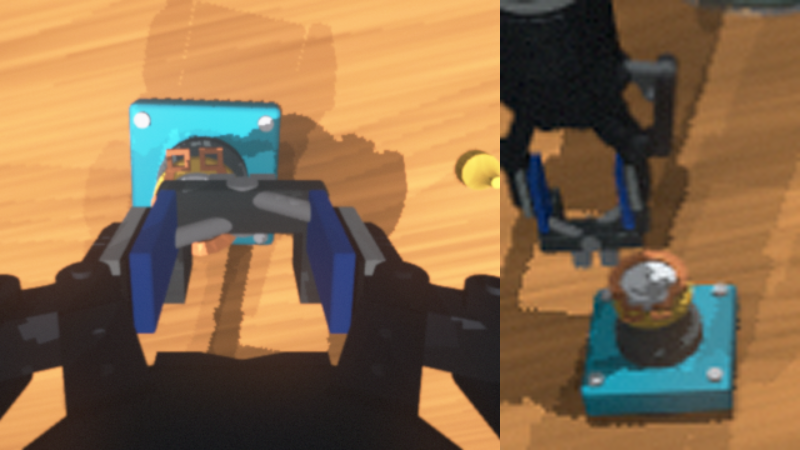

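Wrist crop: the teal base and eyes lie ahead-left at about wrist pixels (266,246) and (290,246), level with the image rows (yaw aligned); the scene crop shows the tips ~(212,218) left of the ring, so I overshot about 20 mm in -y. Measuring eyes precisely.

```bash
cat >> h.py <<'E'
def holes(im,box,amin=6):
    x0,y0,x1,y1=box;s=6
    c=cv2.resize(im[y0:y1,x0:x1],None,fx=s,fy=s,interpolation=cv2.INTER_CUBIC)
    m=cv2.inRange(cv2.cvtColor(c,cv2.COLOR_RGB2HSV),(3,90,60),(14,255,255))
    cs,h=cv2.findContours(m,cv2.RETR_CCOMP,2);o=[]
    for q,g in zip(cs,h[0] if h is not None else []):
        a=cv2.contourArea(q)/s/s
        if g[3]>=0 and a>amin:
            (cx,cy),(w,hh),an=cv2.minAreaRect(q);o.append((((cx+.5)/s+x0-.5,(cy+.5)/s+y0-.5),a))
    return sorted(o)
E
python3 - <<'E'
from h import *
im=np.load("w5.npy");w1=np.load("wrist1.npy");p=viewer.camera_params("wrist");s=sensors.read_state()
print('w5 eyes',holes(im,(235,220,330,275)));print('w1 eyes',holes(w1,(290,160,370,215)))
# colour samples at expected eyes
for v in (238,242,246,250): print([tuple(cv2.cvtColor(im[v:v+1,u:u+1].copy(),cv2.COLOR_RGB2HSV)[0,0]) for u in range(258,300,3)])
Rt=R.from_rotvec(s["tcp_rot"]).as_matrix();t=s["tool_pos"]
for n,q in (("crosshead +x top",[(9,-32,13),(9,32,13)]),("+x bottom",[(9,-32,27),(9,32,27)]),("block +x bottom",[(5.5,-8.5,43),(5.5,8.5,43)]),("tips",[(0,-8.5,49),(0,8.5,49)])):
    print(n,[proj(p,t+Rt@(np.array(a)/1000)).round(1) for a in q])
for v in (268,274,280,286): print(v,im[v,215:395:4].mean(1).astype(int).tolist())
E
```

```text
w5 eyes [((261.9233932495117, 248.0702362060547), 79.15277777777779), ((288.499994913737, 246.91666412353516), 93.68055555555556)]
w1 eyes [((299.1666666666667, 195.75), 7.319444444444444), ((318.58399454752606, 181.61006673177084), 64.43055555555556), ((338.90000406901044, 192.1999994913737), 72.875)]
[(np.uint8(96), np.uint8(61), np.uint8(122)), (np.uint8(6), np.uint8(40), np.uint8(120)), (np.uint8(7), np.uint8(66), np.uint8(112)), (np.uint8(7), np.uint8(74), np.uint8(107)), (np.uint8(9), np.uint8(81), np.uint8(114)), (np.uint8(100), np.uint8(20), np.uint8(76)), (np.uint8(101), np.uint8(26), np.uint8(77)), (np.uint8(8), np.uint8(71), np.uint8(108)), (np.uint8(9), np.uint8(103), np.uint8(129)), (np.uint8(8), np.uint8(83), np.uint8(105)), (np.uint8(8), np.uint8(90), np.uint8(105)), (np.uint8(8), np.uint8(91), np.uint8(104)), (np.uint8(9), np.uint8(125), np.uint8(159)), (np.uint8(9), np.uint8(117), np.uint8(144))]
[(np.uint8(11), np.uint8(133), np.uint8(241)), (np.uint8(11), np.uint8(136), np.uint8(240)), (np.uint8(11), np.uint8(135), np.uint8(240)), (np.uint8(11), np.uint8(133), np.u
[... 2066 characters left out ...]
99, 100, 98, 97, 103, 100, 58, 53, 56, 55, 56, 53, 55, 58, 53, 53, 55, 52, 55, 71, 110, 113, 116]
274 [166, 163, 157, 160, 168, 168, 170, 206, 77, 77, 78, 70, 70, 76, 68, 66, 68, 65, 66, 65, 67, 64, 65, 65, 66, 67, 64, 66, 90, 102, 97, 87, 77, 72, 69, 70, 73, 64, 61, 67, 69, 69, 105, 120, 121]
280 [161, 163, 154, 157, 166, 167, 171, 181, 80, 77, 74, 66, 68, 69, 68, 69, 68, 68, 69, 65, 66, 65, 67, 64, 66, 65, 66, 112, 121, 121, 118, 116, 114, 115, 115, 115, 104, 89, 67, 67, 70, 67, 89, 127, 126]
286 [169, 170, 145, 110, 112, 110, 68, 80, 77, 78, 66, 63, 69, 66, 68, 68, 66, 65, 65, 63, 65, 66, 65, 65, 63, 66, 66, 63, 89, 105, 110, 117, 116, 119, 119, 120, 119, 116, 109, 59, 68, 70, 68, 51, 84]
```

```bash
python3 - <<'E'
from h import *
p=viewer.camera_params("wrist");s=sensors.read_state()
Rt=R.from_rotvec(s["tcp_rot"]).as_matrix();t=s["tool_pos"]
T=np.array(p["world_to_cam"]);M=np.eye(4);M[:3,:3]=Rt;M[:3,3]=t
C=T@M   # tool->cam
def at(pos,rv):
    M=np.eye(4);M[:3,:3]=R.from_rotvec(rv).as_matrix();M[:3,3]=pos
    return dict(p,world_to_cam=C@np.linalg.inv(M))
p1=at([.4895,-.1848,.2308],[-3.1042,-.4798,.0012])
a=tri((p1,(318.6,181.6)),(p,(262,247.5)));b=tri((p1,(338.9,192.2)),(p,(288.5,247)))
print(a.round(4),b.round(4),np.linalg.norm(a-b))
for z in (.083,.087,.091,.095):
    A,B=[onz(p1,u,z) for u in((318.6,181.6),(338.9,192.2))];A2,B2=[onz(p,u,z) for u in((262,247.5),(288.5,247))]
    print(z,A.round(4),A2.round(4),B.round(4),B2.round(4),np.linalg.norm(A-B).round(4),np.linalg.norm(A2-B2).round(4), 'mid in tool',(Rt.T@((A2+B2)/2-t)*1000).round(1),'yaw rel',np.degrees(np.arctan2(*(Rt.T@(B2-A2))[:2])).round(1))
print('spindle top',tri((p1,(311,220.5)),).round(3) if 0 else '', [onz(p1,(311,220.5),z+.002).round(4) for z in (.083,.091)])
print('ring circle', [onz(p1,(310.6,220),z).round(4) for z in (.083,.091)])
E
```

```text
[ 0.5244 -0.1779  0.0985] [ 0.5213 -0.195   0.0991] 0.017348113277895132
0.083 [ 0.5219 -0.1792  0.083 ] [ 0.521  -0.1743  0.083 ] [ 0.5188 -0.1972  0.083 ] [ 0.5173 -0.1925  0.083 ] 0.0183 0.0186 mid in tool [ -7.7 -26.3 102.5] yaw rel 1.2
0.087 [ 0.5224 -0.179   0.087 ] [ 0.5221 -0.1751  0.087 ] [ 0.5193 -0.1967  0.087 ] [ 0.5184 -0.193   0.087 ] 0.018 0.0183 mid in tool [ -6.4 -25.9  98.5] yaw rel 1.2
0.091 [ 0.5228 -0.1788  0.091 ] [ 0.5231 -0.1759  0.091 ] [ 0.5198 -0.1963  0.091 ] [ 0.5196 -0.1936  0.091 ] 0.0178 0.018 mid in tool [ -5.2 -25.5  94.4] yaw rel 1.2
0.095 [ 0.5233 -0.1786  0.095 ] [ 0.5242 -0.1768  0.095 ] [ 0.5203 -0.1958  0.095 ] [ 0.5207 -0.1941  0.095 ] 0.0175 0.0177 mid in tool [ -4.  -25.   90.4] yaw rel 1.2
spindle top  [array([ 0.4905, -0.1828,  0.085 ]), array([ 0.4923, -0.1823,  0.093 ])]
ring circle [array([ 0.4904, -0.1825,  0.083 ]), array([ 0.4921, -0.182 ,  0.091 ])]
```

```bash
python3 -m inch '[-2,-8,0,0,0,-1.2,57, -2,-9,0,0,0,0,57, -2,-8.7,0,0,0,0,57, 0,0,8,0,0,0,57, 0,0,10,0,0,0,57, 0,0,10,0,0,0,57, 0,0,5,0,0,0,57, 0,0,0,0,0,0,57]'
python3 - <<'E'
from h import *
viewer.read_camera("wrist");p,im=cam("wrist");s=st();np.save("w6.npy",im);import pickle;pickle.dump((p,s),open("w6.pkl","wb"))
c=im[190:290,250:380];save("w6",cv2.resize(c,(780,600),interpolation=cv2.INTER_CUBIC))
print(holes(im,(270,200,360,275)))
Rt=R.from_rotvec(s["tcp_rot"]).as_matrix();t=s["tool_pos"]
for n,q in (("crosshead +x bottom",[(9,-32,27),(9,32,27)]),("block +x bottom",[(5.5,-8.5,43),(5.5,8.5,43)]),("tips",[(0,-8.5,49),(0,8.5,49)])):
    print(n,[proj(p,t+Rt@(np.array(a)/1000)).round(1) for a in q])
E
```

```text
time: 9.55
tool_pos: [0.5202, -0.1834, 0.1514]
tcp_rot: [-3.126, 0.308, 0.005]
wrist_force: [-0.3, 0.1, -1.7]
width: 0.668
grip_force: 14.7
{'time': np.float64(9.65), 'q': array([-0.3841,  0.0973,  1.9496, -0.    ,  1.0953,  1.3835]), 'tool_pos': array([ 0.5212, -0.1838,  0.1529]), 'tcp_rot': array([-3.1263e+00,  3.0860e-01,  9.0000e-04]), 'wrist_force': array([-0.0276, -0.0365, -0.7381]), 'grip_force': np.float64(14.6566), 'width': np.float64(0.6709)}
[]
crosshead +x bottom [array([247.3, 259.4]), array([378.5, 259.5])]
block +x bottom [array([297. , 255.8]), array([328.9, 255.8])]
tips [array([297.6, 261.8]), array([328.3, 261.8])]
```

View pics/w6.png

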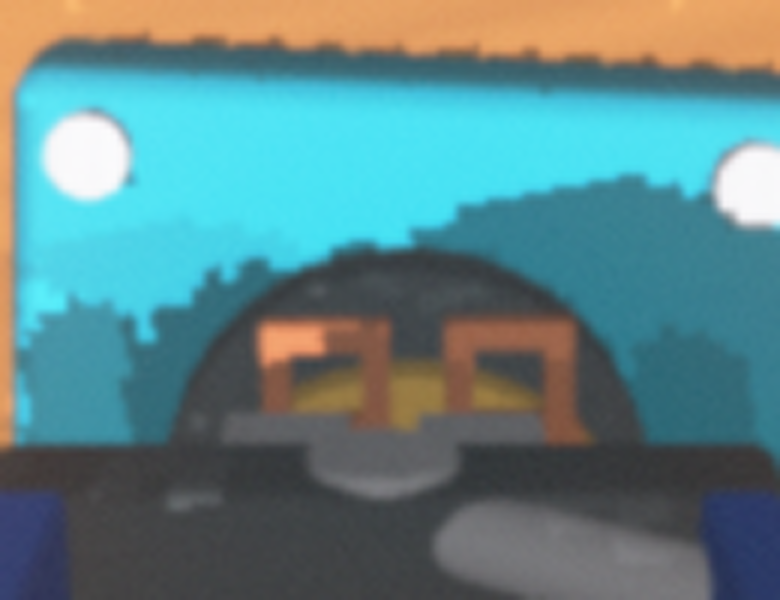

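The crop shows both lugs clearly: lug edges at columns 257–390 and 444–577 and top row 317 of the crop (×6, offset (250,190)), eyes mid at wrist column 319, blocks of the pliers at 222–345 and 420–543. The eyes are ~3 mm to tool +y and ~2 mm to +x; yaw agrees.

```bash
python3 -m inch '[1,1.6,0,0,0,0,57, 1,1.6,0,0,0,0,57, 0,0,2,0,0,0,57, 0,0,3,0,0,0,57, 0,0,2,0,0,0,57, 0,0,0,0,0,0,57, 0,0,0,0,0,0,57, 0,0,0,0,0,0,57]'
cat > lug.py <<'E'
from h import *
import pickle
def lug(im,p,s,rows):
    Rt=R.from_rotvec(s["tcp_rot"]).as_matrix();t=s["tool_pos"]
    h=cv2.cvtColor(im,cv2.COLOR_RGB2HSV).astype(int)
    m=((h[:,:,0]>=4)&(h[:,:,0]<=13)&(h[:,:,1]>75)&(h[:,:,2]>70))
    for v in rows: print(v,''.join('#' if x else '.' for x in m[v,275:365]))
    print('tips',[proj(p,t+Rt@(np.array(a)/1000)).round(1).tolist() for a in((0,-8.5,49),(0,8.5,49))],'block',[proj(p,t+Rt@(np.array(a)/1000)).round(1).tolist() for a in((5.5,-14,43),(5.5,-3,43),(5.5,3,43),(5.5,14,43))])
if __name__=="__main__":
    p,s=pickle.load(open("w6.pkl","rb"));lug(np.load("w6.npy"),p,s,range(238,266))
    p,im=cam("wrist");s=st();np.save("w7.npy",im);lug(im,p,s,range(238,266))
    print('scene tips/eyes saved');p2,i2=cam("scene");np.save("s7.npy",i2)
E
python3 lug.py
```

```text
time: 10.45
tool_pos: [0.5227, -0.1871, 0.1463]
tcp_rot: [-3.126, 0.308, -0.0]
wrist_force: [0.8, -0.6, -1.3]
width: 0.668
grip_force: 14.7
238 ..........................................................................................
239 ..........................................................................................
240 ..........................................................................................
241 ..........................................................................................
242 ...................................................................#......................
243 ...................#####################.........#####################....................
244 ..................######################.........######################...................
245 ..................######################.........######################...................
246 ..................######################.........######################...................
247 ..................######################.........######################...................
248 ......
[... 4215 characters left out ...]
260 ..........................................................................................
261 ..........................................................................................
262 ..........................................................................................
263 ..........................................................................................
264 ..........................................................................................
265 ..........................................................................................
tips [[297.4, 262.3], [328.1, 262.3]] block [[286.6, 256.3], [307.2, 256.3], [318.4, 256.3], [338.9, 256.3]]
scene tips/eyes saved
```

```bash
python3 -m inch '[-0.8,0.4,0,0,0,0,57, -0.8,0.4,0,0,0,0,57, 0,0,1,0,0,0,57, 0,0,1,0,0,0,57, 0,0,1,0,0,0,57, 0,0,0,0,0,0,57, 0,0,0,0,0,0,57, 0,0,0,0,0,0,57]'
python3 - <<'E'
from lug import *
p,im=cam("wrist");s=st();np.save("w8.npy",im);lug(im,p,s,range(246,266))
E
```

```text
time: 11.35
tool_pos: [0.521, -0.1876, 0.1433]
tcp_rot: [-3.126, 0.308, -0.0]
wrist_force: [0.1, -0.0, -1.7]
width: 0.672
grip_force: 14.7
{'time': np.float64(11.4), 'q': array([-0.3907,  0.1084,  1.9565,  0.    ,  1.0765,  1.3764]), 'tool_pos': array([ 0.521 , -0.1877,  0.1433]), 'tcp_rot': array([ 3.1264e+00, -3.0800e-01,  2.0000e-04]), 'wrist_force': array([-0.3631, -0.4236, -1.6139]), 'grip_force': np.float64(14.655), 'width': np.float64(0.6769)}
246 ..........................................................................................
247 ..........................................................................................
248 ..........................................................................................
249 ............#.###############..............######################.........................
250 ..........#######################..........######################.........................
251 ..........#######################..........######################.........................
252 ..........#######################..........######################......
[... 663 characters left out ...]
.....................
260 ...........#...............................#..............................................
261 ...........#..............................................................................
262 ..........................................................................................
263 ..........................................................................................
264 ..........................................................................................
265 ..........................................................................................
tips [[297.4, 262.3], [328.1, 262.3]] block [[286.6, 256.3], [307.2, 256.3], [318.4, 256.3], [338.9, 256.3]]
```

```bash
python3 -m inch '[0,0,0.5,0,0,0,57, 0,0,0.5,0,0,0,57, 0,0,0.5,0,0,0,57, 0,0,0.5,0,0,0,57, 0,0,0.5,0,0,0,57, 0,0,0.5,0,0,0,57, 0,0,0,0,0,0,57, 0,0,0,0,0,0,57]'
python3 - <<'E'
from lug import *
p,im=cam("wrist");s=st();np.save("w9.npy",im);lug(im,p,s,range(246,266))
E
```

```text
time: 12.2
tool_pos: [0.5209, -0.1876, 0.1403]
tcp_rot: [-3.126, 0.308, 0.0]
wrist_force: [-1.2, 0.3, -1.5]
width: 0.669
grip_force: 14.7
{'time': np.float64(12.25), 'q': array([-0.3907,  0.1114,  1.9593,  0.    ,  1.0709,  1.3764]), 'tool_pos': array([ 0.5209, -0.1876,  0.1403]), 'tcp_rot': array([-3.1264,  0.3079,  0.    ]), 'wrist_force': array([-0.4438,  0.2338, -1.3143]), 'grip_force': np.float64(14.6546), 'width': np.float64(0.671)}
246 ..........................................................................................
247 ..........................................................................................
248 ..........................................................................................
249 ..........................................................................................
250 ........................................................#########.........................
251 ..........#######################..........######################.........................
252 ..........#######################..........#######################.................
[... 651 characters left out ...]
.....................
260 ..........##...............................#..............................................
261 ...........#..............................................................................
262 ...........#..............................................................................
263 ..........................................................................................
264 ..........................................................................................
265 ..........................................................................................
tips [[297.4, 262.4], [328.0, 262.4]] block [[286.5, 256.4], [307.1, 256.4], [318.3, 256.4], [338.9, 256.4]]
```

```bash
python3 -m inch '[0,0,0.5,0,0,0,57, 0,0,0.5,0,0,0,57, 0,0,0.5,0,0,0,57, 0,0,0.5,0,0,0,57, 0,0,0.5,0,0,0,57, 0,0,0.5,0,0,0,57, 0,0,0,0,0,0,57, 0,0,0,0,0,0,57]'
python3 - <<'E'
from lug import *
p,im=cam("wrist");s=st();np.save("w10.npy",im);lug(im,p,s,range(246,266))
E
```

```text
time: 13.05
tool_pos: [0.5209, -0.1877, 0.1372]
tcp_rot: [-3.126, 0.308, 0.0]
wrist_force: [-0.2, 0.3, -1.8]
width: 0.672
grip_force: 14.7
{'time': np.float64(13.1), 'q': array([-0.3907,  0.1145,  1.9619, -0.    ,  1.0652,  1.3765]), 'tool_pos': array([ 0.5209, -0.1876,  0.1373]), 'tcp_rot': array([ 3.1265, -0.308 ,  0.    ]), 'wrist_force': array([-0.1247,  0.0073, -2.4879]), 'grip_force': np.float64(14.6546), 'width': np.float64(0.6706)}
246 ..........................................................................................
247 ..........................................................................................
248 ..........................................................................................
249 ..........................................................................................
250 ..........................................................................................
251 ..........................................................................................
252 ................#.########..................######################................
[... 652 characters left out ...]
.....................
260 ..........##...............................#..............................................
261 ..........##..............................................................................
262 ..........##..............................................................................
263 ..........##..............................................................................
264 ..........................................................................................
265 ..........................................................................................
tips [[297.4, 262.3], [328.1, 262.4]] block [[286.6, 256.3], [307.1, 256.4], [318.4, 256.4], [338.9, 256.4]]
```

```bash
python3 -m inch '[0,0,0.5,0,0,0,57, 0,0,0.5,0,0,0,57, 0,0,0.5,0,0,0,57, 0,0,0.5,0,0,0,57, 0,0,0.5,0,0,0,57, 0,0,0,0,0,0,57, 0,0,0,0,0,0,57, 0,0,0,0,0,0,57]'
python3 - <<'E'
from lug import *
p,im=cam("wrist");s=st();np.save("w11.npy",im);lug(im,p,s,range(249,266))
E
```

```text
time: 13.9
tool_pos: [0.521, -0.1877, 0.1348]
tcp_rot: [3.126, -0.308, 0.0]
wrist_force: [0.3, -0.5, 0.0]
width: 0.673
grip_force: 14.7
{'time': np.float64(13.95), 'q': array([-0.3907,  0.117 ,  1.9641,  0.    ,  1.0604,  1.3765]), 'tool_pos': array([ 0.521 , -0.1876,  0.1348]), 'tcp_rot': array([ 3.1265e+00, -3.0790e-01,  1.0000e-04]), 'wrist_force': array([ 0.4167, -0.25  , -1.0745]), 'grip_force': np.float64(14.6545), 'width': np.float64(0.6682)}
249 ..........................................................................................
250 ..........................................................................................
251 ..........................................................................................
252 ..........................................................................................
253 ..............................................................####........................
254 ..........######################...........#######################........................
255 ..........#######################..........#######################......
[... 377 characters left out ...]
.....................
260 ..........##...............................#..............................................
261 ..........##..............................................................................
262 ..........##..............................................................................
263 ..........##..............................................................................
264 ..........................................................................................
265 ..........................................................................................
tips [[297.4, 262.3], [328.0, 262.4]] block [[286.5, 256.4], [307.1, 256.4], [318.3, 256.4], [338.9, 256.4]]
```

```bash
python3 -m inch '[0,0,0.4,0,0,0,57, 0,0,0.4,0,0,0,57, 0,0,0.4,0,0,0,57, 0,0,0,0,0,0,57, 0,0,0,0,0,0,57, 0,0,0,0,0,0,57, 0,0,0,0,0,0,57, 0,0,0,0,0,0,57]'
python3 -c "
from h import *
F=[]
for i in range(3): viewer.read_camera('wrist');F.append(sensors.read_state()['wrist_force'])
print(np.mean(F,0).round(2))"
```

```text
time: 14.75
tool_pos: [0.5211, -0.1877, 0.1339]
tcp_rot: [3.126, -0.308, 0.0]
wrist_force: [-0.4, -0.1, 2.5]
width: 0.667
grip_force: 15.5
[-1.01  0.3   2.74]
```

Contact at TCP z 0.134 (≈4 N), where full insertion was predicted. Begin squeezing, raising slightly for the pads' forward swing.

```bash
python3 -m inch '[0,0,-0.25,0,0,0,55.5, 0,0,-0.25,0,0,0,54, 0,0,-0.3,0,0,0,52.5, 0,0,-0.25,0,0,0,51, -0.2,0,-0.25,0,0,0,49.5, -0.2,0,-0.25,0,0,0,48, -0.2,0,-0.25,0,0,0,47, 0,0,0,0,0,0,47]' 80
python3 - <<'E'
from lug import *
p,im=cam("wrist");s=st();np.save("w12.npy",im);lug(im,p,s,range(249,264,2))
E
```

```text
time: 15.7
tool_pos: [0.5211, -0.188, 0.1358]
tcp_rot: [3.126, -0.308, 0.003]
wrist_force: [0.6, -2.0, 3.7]
width: 0.555
grip_force: 27.8
{'time': np.float64(15.75), 'q': array([-3.9100e-01,  1.1520e-01,  1.9641e+00, -1.0000e-04,  1.0603e+00,
        1.3762e+00]), 'tool_pos': array([ 0.5211, -0.1879,  0.1358]), 'tcp_rot': array([ 3.1258e+00, -3.0790e-01,  2.9000e-03]), 'wrist_force': array([ 1.1479, -0.4317,  4.2576]), 'grip_force': np.float64(27.848), 'width': np.float64(0.5557)}
249 ..........................................................................................
251 ..........................................................................................
253 ...............##############...................#####################.....................
255 ......########################..................#######################...................
257 .......#######################..................#######################...................
259 .........................#####..................#####.....................................
261 .........................####....................####.....................................
263 ..........................................................................................
tips [[297.4, 262.4], [328.1, 262.4]] block [[286.6, 256.4], [307.1, 256.4], [318.4, 256.4], [338.9, 256.4]]
```

```bash
python3 -m inch '[-0.2,0,-0.25,0,0,0,45.5, -0.2,0,-0.25,0,0,0,44, -0.2,0,-0.25,0,0,0,42.5, -0.2,0,-0.25,0,0,0,41, -0.2,0,-0.25,0,0,0,39.5, -0.2,0,-0.2,0,0,0,38, -0.2,0,-0.2,0,0,0,37, 0,0,0,0,0,0,37]' 80
python3 - <<'E'
from lug import *
p,im=cam("wrist");s=st();np.save("w13.npy",im);lug(im,p,s,range(249,264,2))
E
```

```text
time: 16.55
tool_pos: [0.5192, -0.1874, 0.1371]
tcp_rot: [3.126, -0.308, 0.001]
wrist_force: [2.1, -1.7, 5.1]
width: 0.439
grip_force: 34.3
{'time': np.float64(16.6), 'q': array([-3.9150e-01,  1.1100e-01,  1.9661e+00, -1.0000e-04,  1.0639e+00,
        1.3757e+00]), 'tool_pos': array([ 0.5192, -0.1874,  0.1371]), 'tcp_rot': array([ 3.1263e+00, -3.0790e-01,  9.0000e-04]), 'wrist_force': array([ 1.8567, -2.0089,  4.476 ]), 'grip_force': np.float64(34.3226), 'width': np.float64(0.4415)}
249 ..........................................................................................
251 ............########......................................############....................
253 ####################.....................................#######################..........
255 #####################....................................#######################..........
257 .................####....................................####.............................
259 .................####....................................####.............................
261 .................####....................................####.............................
263 ..........................................................................................
tips [[297.4, 262.3], [328.1, 262.4]] block [[286.6, 256.4], [307.1, 256.4], [318.3, 256.4], [338.9, 256.4]]
```

```bash
python3 -m inch '[-0.2,0,-0.2,0,0,0,35.5, -0.2,0,-0.2,0,0,0,34, -0.2,0,-0.2,0,0,0,32.5, -0.2,0,-0.2,0,0,0,31, -0.2,0,-0.2,0,0,0,30, 0,0,0,0,0,0,29.5, 0,0,0,0,0,0,29.5, 0,0,0,0,0,0,29.5]' 80
python3 - <<'E'
from lug import *
p,im=cam("wrist");s=st();np.save("w14.npy",im);lug(im[:,10:],p,s,range(249,264,2));lug(im[:,-0:],p,s,range(251,256,2))
E
```

```text
time: 17.4
tool_pos: [0.5174, -0.1868, 0.1377]
tcp_rot: [-3.126, 0.308, 0.002]
wrist_force: [-1.9, 0.4, -2.5]
width: 0.355
grip_force: 39.1
{'time': np.float64(17.45), 'q': array([-3.9180e-01,  1.0830e-01,  1.9679e+00,  1.0000e-04,  1.0668e+00,
        1.3754e+00]), 'tool_pos': array([ 0.5174, -0.1868,  0.1377]), 'tcp_rot': array([-3.126e+00,  3.080e-01,  2.200e-03]), 'wrist_force': array([-0.6318,  0.0882, -1.4636]), 'grip_force': np.float64(39.1024), 'width': np.float64(0.358)}
249 ........................................................##................................
251 ###....................................................###########........................
253 ####..................................................######################..............
255 ####..................................................#######################.............
257 ####.................................................#####................................
259 #####................................................#####................................
261 ..........................................................................................
263 ..........................................................................................
tips [[297.5, 262.3], [328.1, 262.3]] block [[286.6, 256.3], [307.2, 256.3], [318.4, 256.3], [339.0, 256.4]]
251 ...##########....................................................###########..............
253 ##############..................................................######################....
255 ##############..................................................#######################...
tips [[297.5, 262.3], [328.1, 262.3]] block [[286.6, 256.3], [307.2, 256.3], [318.4, 256.3], [339.0, 256.4]]
```

```bash
python3 -m inch '[-0.6,0,0.2,0,0,0,29.5, -0.6,0,0.2,0,0,0,29.5, -0.6,0,0,0,0,0,29.5, -0.6,0,0,0,0,0,29.5, -0.6,0,0,0,0,0,29.5, -0.6,0,0,0,0,0,29.5, 0,0,0,0,0,0,29.5, 0,0,0,0,0,0,29.5]' 80
python3 - <<'E'
from lug import *
p,im=cam("wrist");s=st();np.save("w15.npy",im);lug(im,p,s,range(247,264,2))
E
```

```text
time: 18.25
tool_pos: [0.5145, -0.1863, 0.1377]
tcp_rot: [-3.126, 0.308, -0.0]
wrist_force: [-0.6, 1.2, -1.0]
width: 0.352
grip_force: 38.7
{'time': np.float64(18.3), 'q': array([-3.9300e-01,  1.0200e-01,  1.9750e+00,  1.0000e-04,  1.0644e+00,
        1.3741e+00]), 'tool_pos': array([ 0.5146, -0.1863,  0.1377]), 'tcp_rot': array([-3.1264e+00,  3.0790e-01, -3.0000e-04]), 'wrist_force': array([ 0.1328,  0.2359, -2.7192]), 'grip_force': np.float64(38.7077), 'width': np.float64(0.3504)}
247 ..........................................................................................
249 ...........#......................................................##......................
251 .############....................................................############.............
253 ##############..................................................######################....
255 ##############..................................................#######################...
257 ..........####.................................................#####......................
259 ..........#####................................................#####......................
261 ..........................................................................................
263 ..........................................................................................
tips [[297.4, 262.3], [328.1, 262.3]] block [[286.6, 256.3], [307.1, 256.3], [318.4, 256.4], [338.9, 256.4]]
```

```bash
python3 -m inch '[0,0,0.4,0,0,0,29.5, 0,0,0.4,0,0,0,29.5, 0,0,0.4,0,0,0,29.5, 0,0,0.4,0,0,0,29.5, 0,0,0.4,0,0,0,29.5, 0,0,0,0,0,0,29.5, 0,0,0,0,0,0,29.5, 0,0,0,0,0,0,29.5]' 80
python3 - <<'E'
from lug import *
p,im=cam("wrist");s=st();np.save("w16.npy",im);lug(im,p,s,range(247,264,2))
E
```

```text
time: 19.1
tool_pos: [0.5145, -0.1863, 0.1356]
tcp_rot: [-3.126, 0.308, 0.0]
wrist_force: [0.7, 1.6, -1.2]
width: 0.354
grip_force: 38.6
{'time': np.float64(19.15), 'q': array([-3.9310e-01,  1.0410e-01,  1.9769e+00,  1.0000e-04,  1.0607e+00,
        1.3741e+00]), 'tool_pos': array([ 0.5144, -0.1863,  0.1356]), 'tcp_rot': array([-3.1264e+00,  3.0800e-01,  1.0000e-04]), 'wrist_force': array([ 1.0474,  0.0407, -1.8459]), 'grip_force': np.float64(38.5657), 'width': np.float64(0.3527)}
247 ..........................................................................................
249 ..................................................................###.....................
251 .############....................................................############.............
253 ##############..................................................######################....
255 ###############.................................................#######################...
257 ..........#####................................................#####......................
259 ..........#####................................................#####......................
261 ..........................................................................................
263 ..........................................................................................
tips [[297.5, 262.4], [328.1, 262.4]] block [[286.6, 256.4], [307.2, 256.4], [318.4, 256.4], [338.9, 256.4]]
```

```bash
python3 -m inch '[0,0,0.6,0,0,0,29.5, 0,0,0.6,0,0,0,29.5, 0,0,0.6,0,0,0,29.5, 0,0,0.6,0,0,0,29.5, 0,0,0.6,0,0,0,29.5, 0,0,0,0,0,0,29.5, 0,0,0,0,0,0,29.5, 0,0,0,0,0,0,29.5]' 80
python3 - <<'E'
from lug import *
p,im=cam("wrist");s=st();np.save("w17.npy",im);lug(im,p,s,range(247,264,2))
E
```

```text
time: 19.95
tool_pos: [0.5145, -0.1863, 0.1326]
tcp_rot: [-3.126, 0.308, 0.0]
wrist_force: [0.5, 0.5, -2.7]
width: 0.356
grip_force: 38.5
{'time': np.float64(20.0), 'q': array([-0.393 ,  0.1073,  1.9795,  0.    ,  1.0549,  1.3741]), 'tool_pos': array([ 0.5145, -0.1863,  0.1326]), 'tcp_rot': array([-3.1264e+00,  3.0800e-01,  1.0000e-04]), 'wrist_force': array([ 1.0587,  0.4452, -2.0283]), 'grip_force': np.float64(38.5295), 'width': np.float64(0.3531)}
247 ..........................................................................................
249 ..................................................................##......................
251 .############....................................................###########..............
253 #############...................................................######################....
255 ##############..................................................#######################...
257 ..........#####................................................#####......................
259 ..........#####................................................#####......................
261 ..........................................................................................
263 ..........................................................................................
tips [[297.4, 262.3], [328.1, 262.3]] block [[286.6, 256.3], [307.1, 256.4], [318.3, 256.4], [338.9, 256.4]]
```

```bash
python3 -m inch '[0,0,0.6,0,0,0,29.5, 0,0,0.6,0,0,0,29.5, 0,0,0.6,0,0,0,29.5, 0,0,0.6,0,0,0,29.5, 0,0,0.6,0,0,0,29.5, 0,0,0,0,0,0,29.5, 0,0,0,0,0,0,29.5, 0,0,0,0,0,0,29.5]' 80
python3 - <<'E'
from lug import *
p,im=cam("wrist");s=st();np.save("w18.npy",im);lug(im,p,s,range(247,264,4))
E
```

```text
time: 20.8
tool_pos: [0.5144, -0.1864, 0.1296]
tcp_rot: [3.126, -0.308, -0.0]
wrist_force: [-0.3, -0.9, -3.4]
width: 0.354
grip_force: 38.8
{'time': np.float64(20.85), 'q': array([-3.9310e-01,  1.1050e-01,  1.9820e+00, -2.0000e-04,  1.0492e+00,
        1.3741e+00]), 'tool_pos': array([ 0.5144, -0.1864,  0.1296]), 'tcp_rot': array([ 3.1264e+00, -3.0780e-01, -3.0000e-04]), 'wrist_force': array([-0.3079,  0.2342, -1.5138]), 'grip_force': np.float64(38.7618), 'width': np.float64(0.3565)}
247 ..........................................................................................
251 ..###########....................................................############.............
255 ##############..................................................#######################...
259 ..........#####................................................#####......................
263 ..........................................................................................
tips [[297.4, 262.3], [328.0, 262.3]] block [[286.5, 256.3], [307.1, 256.3], [318.3, 256.4], [338.9, 256.4]]
```

```bash
python3 -m inch '[0,0,0.4,0,0,0,29.5, 0,0,0.4,0,0,0,29.5, 0,0,0.4,0,0,0,29.5, 0,0,0.4,0,0,0,29.5, 0,0,0.4,0,0,0,29.5, 0,0,0,0,0,0,29.5, 0,0,0,0,0,0,29.5, 0,0,0,0,0,0,29.5]' 80
python3 - <<'E'
from lug import *
p,im=cam("wrist");s=st();np.save("w19.npy",im);lug(im,p,s,range(247,264,4))
E
```

```text
time: 21.65
tool_pos: [0.5145, -0.1864, 0.1276]
tcp_rot: [-3.126, 0.308, 0.0]
wrist_force: [0.8, -0.4, -1.5]
width: 0.356
grip_force: 38.7
{'time': np.float64(21.7), 'q': array([-0.3931,  0.1125,  1.9837, -0.    ,  1.0454,  1.3741]), 'tool_pos': array([ 0.5145, -0.1864,  0.1277]), 'tcp_rot': array([ 3.1265, -0.3079,  0.    ]), 'wrist_force': array([ 0.2804,  0.3389, -2.2923]), 'grip_force': np.float64(38.7253), 'width': np.float64(0.3496)}
247 ..........................................................................................
251 ..###########....................................................###########..............
255 ##############..................................................#######################...
259 ..........#####................................................#####......................
263 ..........................................................................................
tips [[297.4, 262.4], [328.1, 262.4]] block [[286.6, 256.4], [307.1, 256.4], [318.4, 256.4], [338.9, 256.4]]
```

```bash
python3 -m inch '[0,0,0.3,0,0,0,29.5, 0,0,0.3,0,0,0,29.5, 0,0,0.3,0,0,0,29.5, 0,0,0.3,0,0,0,29.5, 0,0,0.3,0,0,0,29.5, 0,0,0,0,0,0,29.5, 0,0,0,0,0,0,29.5, 0,0,0,0,0,0,29.5]' 80
python3 - <<'E'
from lug import *
p,im=cam("wrist");s=st();np.save("w20.npy",im);lug(im,p,s,range(247,264,4))
E
```

```text
time: 22.5
tool_pos: [0.5146, -0.1864, 0.1272]
tcp_rot: [3.126, -0.308, 0.001]
wrist_force: [-2.5, 1.6, 6.0]
width: 0.354
grip_force: 39.4
{'time': np.float64(22.55), 'q': array([-0.393 ,  0.1132,  1.9841, -0.    ,  1.044 ,  1.3741]), 'tool_pos': array([ 0.5146, -0.1864,  0.1271]), 'tcp_rot': array([ 3.1263e+00, -3.0790e-01,  6.0000e-04]), 'wrist_force': array([-2.9561,  1.4641,  6.6066]), 'grip_force': np.float64(39.4146), 'width': np.float64(0.3536)}
247 ..........................................................................................
251 ...##########....................................................##########...............
255 ##############..................................................#######################...
259 ..........#####................................................#####......................
263 ..........................................................................................
tips [[297.4, 262.4], [328.1, 262.4]] block [[286.6, 256.4], [307.1, 256.4], [318.3, 256.4], [338.9, 256.4]]
```

```bash
python3 -m inch '[0,0,-0.2,0,0,0,29.5, 0,0,-0.2,0,0,0,29.5, 0.5,0,0,0,0,0,29.5, 0.5,0,0,0,0,0,29.5, 0.5,0,0,0,0,0,29.5, 0.5,0,0,0,0,0,29.5, 0,0,0,0,0,0,29.5, 0,0,0,0,0,0,29.5]' 80
python3 - <<'E'
from lug import *
p,im=cam("wrist");s=st();np.save("w21.npy",im);lug(im,p,s,range(247,264,4))
E
```

```text
time: 23.35
tool_pos: [0.516, -0.1867, 0.1271]
tcp_rot: [3.126, -0.308, -0.002]
wrist_force: [-3.8, 1.2, 7.5]
width: 0.355
grip_force: 39.1
{'time': np.float64(23.4), 'q': array([-3.9250e-01,  1.1670e-01,  1.9802e+00, -4.0000e-04,  1.0457e+00,
        1.3748e+00]), 'tool_pos': array([ 0.516 , -0.1868,  0.1271]), 'tcp_rot': array([ 3.1264e+00, -3.0770e-01, -1.8000e-03]), 'wrist_force': array([-3.6947,  0.4335,  7.319 ]), 'grip_force': np.float64(39.0812), 'width': np.float64(0.3571)}
247 ..........................................................................................
251 ....#########....................................................#########................
255 ##############..................................................#######################...
259 ..........####.................................................#####......................
263 ..........................................................................................
tips [[297.4, 262.3], [328.1, 262.4]] block [[286.6, 256.4], [307.1, 256.4], [318.4, 256.4], [338.9, 256.4]]
```

```bash
python3 -m inch '[0,0,-0.2,0,0,0,29.5, 0,0,-0.2,0,0,0,29.5, 0.3,0,-0.1,0,0,0,29.5, 0.4,0,0,0,0,0,29.5, 0.4,0,0,0,0,0,29.5, 0,0,0,0,0,0,29.5, 0,0,0,0,0,0,29.5, 0,0,0,0,0,0,29.5]' 80
python3 - <<'E'
from lug import *
p,im=cam("wrist");s=st();np.save("w22.npy",im);lug(im,p,s,range(247,264,4))
E
```

```text
time: 24.2
tool_pos: [0.5174, -0.187, 0.1271]
tcp_rot: [3.126, -0.308, -0.001]
wrist_force: [-3.3, 0.8, 5.0]
width: 0.353
grip_force: 38.9
{'time': np.float64(24.25), 'q': array([-3.9200e-01,  1.1880e-01,  1.9778e+00, -2.0000e-04,  1.0453e+00,
        1.3752e+00]), 'tool_pos': array([ 0.5174, -0.187 ,  0.1271]), 'tcp_rot': array([ 3.1264e+00, -3.0780e-01, -6.0000e-04]), 'wrist_force': array([-3.8789,  0.797 ,  4.8293]), 'grip_force': np.float64(38.9348), 'width': np.float64(0.3553)}
247 ..........................................................................................
251 ....#########....................................................##########...............
255 ##############..................................................#######################...
259 ..........#####................................................#####......................
263 ..........................................................................................
tips [[297.5, 262.3], [328.1, 262.4]] block [[286.6, 256.4], [307.2, 256.4], [318.4, 256.4], [338.9, 256.4]]
```

```bash
python3 -m inch '[0.1,0,0.1,0,0,0,31, 0.2,0,0.1,0,0,0,32.5, 0.3,0,0.15,0,0,0,34, 0.3,0,0.15,0,0,0,35.5, 0.3,0,0.15,0,0,0,37, 0.3,0,0.15,0,0,0,38.5, 0.3,0,0.15,0,0,0,40, 0,0,0,0,0,0,40]' 80
python3 - <<'E'
from lug import *
p,im=cam("wrist");s=st();np.save("w23.npy",im);lug(im,p,s,range(247,264,4))
E
```

```text
time: 25.05
tool_pos: [0.5193, -0.1873, 0.126]
tcp_rot: [-3.126, 0.308, 0.0]
wrist_force: [-1.3, 0.7, 2.5]
width: 0.47
grip_force: 31.2
{'time': np.float64(25.1), 'q': array([-0.3913,  0.1232,  1.975 ,  0.    ,  1.0434,  1.3759]), 'tool_pos': array([ 0.5193, -0.1873,  0.126 ]), 'tcp_rot': array([-3.1264,  0.3079,  0.    ]), 'wrist_force': array([-1.9223,  0.738 ,  3.46  ]), 'grip_force': np.float64(31.2287), 'width': np.float64(0.4714)}
247 ..........................................................................................
251 .........................................................###..............................
255 ######################.................................#######################............
259 ...................####................................####...............................
263 ..........................................................................................
tips [[297.4, 262.4], [328.1, 262.4]] block [[286.6, 256.4], [307.1, 256.4], [318.4, 256.4], [338.9, 256.4]]
```

```bash
python3 -m inch '[0.2,0,0.18,0,0,0,41.5, 0.2,0,0.18,0,0,0,43, 0.2,0,0.2,0,0,0,44.5, 0.2,0,0.2,0,0,0,46, 0.2,0,0.2,0,0,0,47.3, 0.2,0,0.2,0,0,0,48.5, 0.1,0,0,0,0,0,48.5, 0.1,0,0,0,0,0,48.5]' 80
python3 - <<'E'
from lug import *
p,im=cam("wrist");s=st();np.save("w24.npy",im);lug(im,p,s,range(247,264,2))
E
```

```text
time: 25.9
tool_pos: [0.5205, -0.1875, 0.1248]
tcp_rot: [-3.126, 0.308, 0.001]
wrist_force: [-1.8, 1.9, 0.3]
width: 0.567
grip_force: 26.2
{'time': np.float64(25.95), 'q': array([-3.9080e-01,  1.2700e-01,  1.9733e+00,  1.0000e-04,  1.0417e+00,
        1.3764e+00]), 'tool_pos': array([ 0.5205, -0.1875,  0.1248]), 'tcp_rot': array([-3.1263e+00,  3.0800e-01,  6.0000e-04]), 'wrist_force': array([-0.1096,  0.5894, -0.3024]), 'grip_force': np.float64(26.2692), 'width': np.float64(0.5658)}
247 ..........................................................................................
249 ..........................................................................................
251 ..........................................................................................
253 ...........###...........####...................##############..#.........................
255 .......#######################.................#######################....................
257 ........######################.................#######################....................
259 ..........................####.................#####......................................
261 ..........................####...................###......................................
263 ..........................................................................................
tips [[297.5, 262.2], [328.1, 262.2]] block [[286.6, 256.2], [307.2, 256.3], [318.4, 256.3], [339.0, 256.3]]
```

```bash
python3 -m inch '[0.2,0,0.35,0,0,0,50, 0.2,0,0.3,0,0,0,51.2, 0.2,0,0.25,0,0,0,52.4, 0.2,0,0.25,0,0,0,53.6, 0.2,0,0.25,0,0,0,54.8, 0.2,0,0.25,0,0,0,56, 0.1,0,0.2,0,0,0,57, 0,0,0,0,0,0,57]' 80
python3 - <<'E'
from lug import *
p,im=cam("wrist");s=st();np.save("w25.npy",im);lug(im,p,s,range(247,264,2))
E
```

```text
time: 26.75
tool_pos: [0.522, -0.1879, 0.123]
tcp_rot: [3.126, -0.308, 0.0]
wrist_force: [-0.2, -0.5, -0.1]
width: 0.667
grip_force: 18.3
{'time': np.float64(26.8), 'q': array([-3.9050e-01,  1.3140e-01,  1.9719e+00, -1.0000e-04,  1.0382e+00,
        1.3768e+00]), 'tool_pos': array([ 0.522, -0.188,  0.123]), 'tcp_rot': array([ 3.1263e+00, -3.0790e-01,  2.0000e-04]), 'wrist_force': array([-0.8802, -0.5053, -1.7244]), 'grip_force': np.float64(18.323), 'width': np.float64(0.6657)}
247 ..........................................................................................
249 ..........................................................................................
251 ..........................................................................................
253 ..........................................................................................
255 ...........######....#####................................................................
257 ...........#######################..........#######################.......................
259 ...........##....................................................###......................
261 ...........#......................................................##......................
263 ..................................................................#.......................
tips [[297.4, 262.3], [328.1, 262.3]] block [[286.6, 256.3], [307.1, 256.3], [318.4, 256.4], [338.9, 256.4]]
```

```bash
python3 -m inch '[-0.2,0,0.2,0,0,0,57, -0.2,0,0.2,0,0,0,57, 0,0,0.2,0,0,0,57, 0,0,0.2,0,0,0,57, 0,0,0.2,0,0,0,57, 0,0,0,0,0,0,57, 0,0,0,0,0,0,57, 0,0,0,0,0,0,57]' 80
python3 - <<'E'
from lug import *
p,im=cam("wrist");s=st();np.save("w26.npy",im);lug(im,p,s,range(253,264,2))
E
```

```text
time: 27.6
tool_pos: [0.522, -0.1879, 0.123]
tcp_rot: [3.126, -0.308, 0.002]
wrist_force: [-0.8, 0.4, 5.5]
width: 0.667
grip_force: 19.5
{'time': np.float64(27.65), 'q': array([-0.3905,  0.1309,  1.9726, -0.    ,  1.037 ,  1.3766]), 'tool_pos': array([ 0.522 , -0.1879,  0.123 ]), 'tcp_rot': array([ 3.1261e+00, -3.0780e-01,  1.7000e-03]), 'wrist_force': array([0.0651, 0.0188, 5.3097]), 'grip_force': np.float64(19.5495), 'width': np.float64(0.6709)}
253 ..........................................................................................
255 ..............#.#......#..................................................................
257 ...........#######################..........#######################.......................
259 ...........##....................................................###......................
261 ...........#......................................................##......................
263 ..........................................................................................
tips [[297.4, 262.4], [328.1, 262.4]] block [[286.6, 256.4], [307.1, 256.4], [318.3, 256.4], [338.9, 256.4]]
```

```bash
python3 -m inch '[0,0,-0.5,0,0,0,57, 0,0,-0.5,0,0,0,57, -0.2,0,-0.3,0,0,0,57, 0,0,-0.4,0,0,0,57, 0,0,-0.5,0,0,0,57, 0,0,-0.7,0,0,0,57, 0,0,-0.8,0,0,0,57, 0,0,-0.8,0,0,0,57]' 80
python3 -m inch '[0,0,-1,0,0,0,57, 0,0,-1.5,0,0,0,57, 0,0,-2,0,0,0,57, 0,0,-3,0,0,0,57, 0,0,-4,0,0,0,57, 0,0,-3,0,0,0,57, 0,0,0,0,0,0,57, 0,0,0,0,0,0,57]' 80
python3 - <<'E'
from lug import *
p,im=cam("wrist");s=st();np.save("w27.npy",im);lug(im,p,s,range(238,264,1))
E
```

```text
time: 28.45
tool_pos: [0.5211, -0.1876, 0.1264]
tcp_rot: [-3.126, 0.308, 0.001]
wrist_force: [-0.0, 0.2, -1.2]
width: 0.67
grip_force: 18.1
time: 29.25
tool_pos: [0.5215, -0.1878, 0.1413]
tcp_rot: [3.126, -0.308, 0.001]
wrist_force: [0.1, -0.6, -1.8]
width: 0.669
grip_force: 18.1
{'time': np.float64(29.3), 'q': array([-0.3906,  0.1113,  1.9579, -0.    ,  1.0725,  1.3766]), 'tool_pos': array([ 0.5213, -0.1877,  0.141 ]), 'tcp_rot': array([-3.1264e+00,  3.0800e-01,  1.0000e-04]), 'wrist_force': array([-0.4876, -0.0475, -1.7817]), 'grip_force': np.float64(18.0709), 'width': np.float64(0.6693)}
238 ..........................................................................................
239 ..........................................................................................
240 ..........................................................................................
241 ..........................................................................................
242 ..........................................................................................
243 .......................
[... 1376 characters left out ...]
.....................
258 .............####.............####.........####.............####..........................
259 ...........................................##.............................................
260 ...........................................#..............................................
261 ..........................................................................................
262 ..........................................................................................
263 ..........................................................................................
tips [[297.4, 262.5], [328.0, 262.6]] block [[286.6, 256.6], [307.1, 256.6], [318.3, 256.6], [338.8, 256.6]]
```

```bash
python3 -m inch '[0,0,-6,0,0,0,57, 0,0,-10,0,0,0,57, 0,0,-10,0,0,0,57, 0,0,-10,0,0,0,57, 0,0,-10,0,0,0,57, -15,-15,0,0,0,0,57, -15,-15,0,0,0,0,57, -15,-15,0,0,0,0,57]' 80
python3 - <<'E'
from h import *
viewer.read_camera("wrist");p,im=cam("wrist");s=st();np.save("w28.npy",im)
u=proj(p,(.491,-.183,.09)).round().astype(int);print(u)
x0=int(np.clip(u[0]-80,0,480));y0=int(np.clip(u[1]-60,0,360));print(x0,y0)
save("w28",cv2.resize(im[y0:y0+120,x0:x0+160],(800,600),interpolation=cv2.INTER_CUBIC))
E
```

```text
time: 30.1
tool_pos: [0.4859, -0.1345, 0.188]
tcp_rot: [3.126, -0.309, 0.001]
wrist_force: [0.2, -1.0, -2.4]
width: 0.669
grip_force: 18.1
{'time': np.float64(30.2), 'q': array([-3.1810e-01, -3.1000e-02,  2.0143e+00,  6.0000e-04,  1.1590e+00,
        1.4475e+00]), 'tool_pos': array([ 0.4847, -0.1332,  0.1876]), 'tcp_rot': array([-3.1259e+00,  3.0580e-01,  1.0000e-03]), 'wrist_force': array([ 0.019 ,  0.1663, -1.4614]), 'grip_force': np.float64(18.0692), 'width': np.float64(0.669)}
[386 214]
306 154
```

View pics/w28.png

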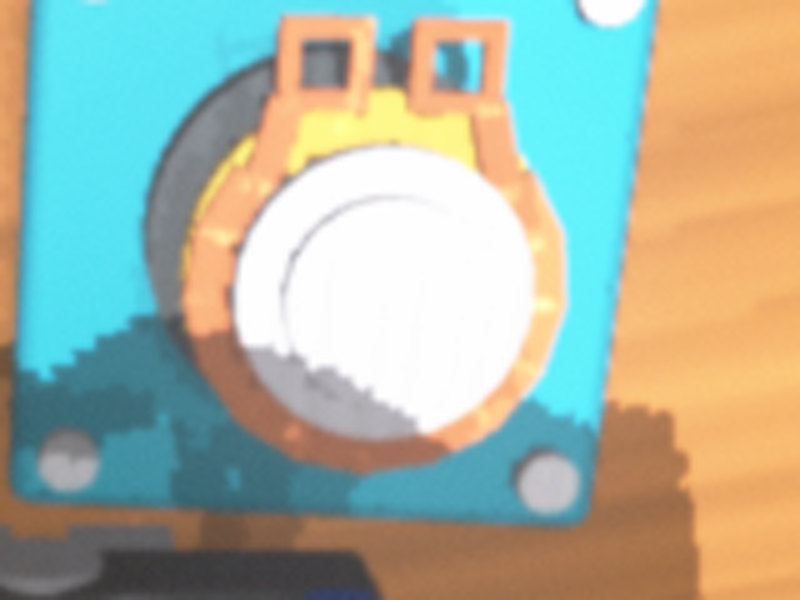

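The ring lies shut under the collar on the washer; its outline (185–567, bottom 472 → centre (376,281)) agrees with the parallax-corrected collar centre (374,281), so it's centred within 1 mm. Now carry the pliers back.

```bash
python3 -m inch '[-2,-13,0,0,0,0,57, -3,-23,0,0,0,0,57, -3,-24,0,0,0,0,57, -3,-24,0,0,0,0,57, -3,-24,0,0,0,0,57, -3,-24,0,0,0,0,57, -3,-24,0,0,0,0,57, -3,-24,0,0,0,0,57]' 80
python3 -m inch '[-3,-24,0,0,0,0,57, -3,-24,0,0,0,0,57, -3,-24,0,0,0,0,57, -3,-24,0,0,0,0,57, -3,-24,0,0,0,0,57, -3,-13,0,0,0,0,57, 0,0,0,0,0,5.5,57, 0,0,0,0,0,5.5,57]' 80
python3 -m inch '[0,0,0,0,0,0,57, 0,0,0,0,0,0,57, 0,0,0,0,0,0,57, 0,0,0,0,0,0,57, 0,0,0,0,0,0,57, 0,0,0,0,0,0,57, 0,0,0,0,0,0,57, 0,0,0,0,0,0,57]' 80
python3 - <<'E'
from h import *
s=st();Rt=R.from_rotvec(s["tcp_rot"]);R0=R.from_rotvec([-3.0818,.606,-.002])
print('to go, tool mm',(Rt.inv().apply(np.array([.5051,.1825,.0772])-s["tool_pos"])*1000).round(2),'turn deg',np.degrees((Rt.inv()*R0).as_rotvec()).round(2))
E
```

```text
time: 31.0
tool_pos: [0.4994, 0.0475, 0.1876]
tcp_rot: [-3.126, 0.309, -0.002]
wrist_force: [0.7, 0.3, -1.8]
width: 0.667
grip_force: 18.1
time: 31.8
tool_pos: [0.5071, 0.1808, 0.1872]
tcp_rot: [3.081, -0.611, 0.0]
wrist_force: [0.1, 0.2, -1.3]
width: 0.669
grip_force: 18.1
time: 32.6
tool_pos: [0.5068, 0.1802, 0.1871]
tcp_rot: [-3.083, 0.606, -0.0]
wrist_force: [0.4, 0.9, -1.5]
width: 0.666
grip_force: 18.1
{'time': np.float64(32.6), 'q': array([ 0.2952,  0.0378,  1.9463, -0.    ,  1.1575,  2.2543]), 'tool_pos': array([0.5068, 0.1802, 0.1871]), 'tcp_rot': array([-3.0826,  0.6061, -0.    ]), 'wrist_force': array([ 0.3973,  0.9229, -1.5241]), 'grip_force': np.float64(18.0714), 'width': np.float64(0.6658)}
to go, tool mm [ -2.5   -1.51 109.89] turn deg [0.06 0.06 0.  ]
```

```bash
python3 -m inch '[-1.2,-0.8,4,0,0,0,57, -1.3,-0.7,8,0,0,0,57, 0,0,14,0,0,0,57, 0,0,14,0,0,0,57, 0,0,14,0,0,0,57, 0,0,10,0,0,0,57, 0,0,6,0,0,0,57, 0,0,0,0,0,0,57]' 80
python3 - <<'E'
from h import *
p,im=cam("wrist");s=st();np.save("w30.npy",im);w4=cv2.imread("pics/w4.png")[:,:,::-1].copy();w8=np.load("w8.npy")
for a in (w4,w8,im):
    print([b[0].tolist()+b[1].round(2).tolist() for b in blobs(a,(108,120,40),(125,255,255),(200,240,430,420),300)])
Rt=R.from_rotvec(s["tcp_rot"])
print('to go',(Rt.inv().apply(np.array([.5051,.1825,.0772])-s["tool_pos"])*1000).round(2))
E
```

```text
time: 33.4
tool_pos: [0.5042, 0.1822, 0.1156]
tcp_rot: [3.081, -0.606, -0.003]
wrist_force: [-0.3, 0.4, -1.3]
width: 0.666
grip_force: 18.1
{'time': np.float64(33.45), 'q': array([0.3003, 0.1063, 2.0136, 0.    , 1.0227, 2.2595]), 'tool_pos': array([0.5049, 0.1824, 0.1165]), 'tcp_rot': array([ 3.0821e+00, -6.0620e-01, -1.4000e-03]), 'wrist_force': array([-0.0089,  0.0572, -1.2677]), 'grip_force': np.float64(18.0739), 'width': np.float64(0.6713)}
[[224, 321, 20, 65, 1077, 233.74, 352.86], [366, 272, 39, 115, 2961, 384.93, 329.68]]
[[224, 273, 37, 113, 2318, 240.72, 334.0], [366, 272, 38, 114, 2355, 386.12, 326.62]]
[[224, 322, 20, 64, 1051, 233.85, 353.14], [366, 272, 38, 114, 2326, 386.28, 326.3]]
to go [ 0.22 -0.19 39.32]
```

```bash
python3 -m inch '[0,0,6,0,0,0,57, 0,0,8,0,0,0,57, 0,0,8,0,0,0,57, 0,0,5,0,0,0,57, 0,0,2,0,0,0,57, 0,0,2,0,0,0,57, 0,0,2,0,0,0,57, 0,0,0,0,0,0,57]' 80
python3 -c "from h import *; st()"
```

```text
time: 34.25
tool_pos: [0.5051, 0.1825, 0.084]
tcp_rot: [3.083, -0.606, -0.0]
wrist_force: [-0.3, 0.6, -0.6]
width: 0.67
grip_force: 18.1
{'time': np.float64(34.25), 'q': array([0.3003, 0.1452, 2.0382, 0.    , 0.9582, 2.2595]), 'tool_pos': array([0.5051, 0.1825, 0.084 ]), 'tcp_rot': array([ 3.0825e+00, -6.0620e-01, -1.0000e-04]), 'wrist_force': array([-0.3002,  0.5858, -0.6261]), 'grip_force': np.float64(18.0712), 'width': np.float64(0.6704)}
```

```bash
python3 -m inch '[0,0,1,0,0,0,57, 0,0,1,0,0,0,57, 0,0,1,0,0,0,57, 0,0,1,0,0,0,57, 0,0,0.7,0,0,0,57, 0,0,0.5,0,0,0,57, 0,0,0,0,0,0,57, 0,0,0,0,0,0,57]' 80
python3 -c "from h import *; st()"
```

```text
time: 35.05
tool_pos: [0.5051, 0.1825, 0.0789]
tcp_rot: [-3.083, 0.606, -0.0]
wrist_force: [-0.3, -0.7, -1.4]
width: 0.669
grip_force: 18.1
{'time': np.float64(35.05), 'q': array([0.3004, 0.1517, 2.0418, 0.    , 0.9481, 2.2595]), 'tool_pos': array([0.5051, 0.1825, 0.0789]), 'tcp_rot': array([-3.0825,  0.6062, -0.    ]), 'wrist_force': array([-0.2911, -0.7281, -1.4221]), 'grip_force': np.float64(18.0719), 'width': np.float64(0.6686)}
```

```bash
python3 -m inch '[0,0,0.4,0,0,0,57, 0,0,0.4,0,0,0,57, 0,0,0.4,0,0,0,57, 0,0,0.4,0,0,0,57, 0,0,0.3,0,0,0,57, 0,0,0,0,0,0,57, 0,0,0,0,0,0,57, 0,0,0,0,0,0,57]' 80
python3 -c "from h import *; st()"
```

```text
time: 35.85
tool_pos: [0.5051, 0.1825, 0.0773]
tcp_rot: [-3.083, 0.606, -0.0]
wrist_force: [-1.2, -0.7, 3.5]
width: 0.67
grip_force: 18.9
{'time': np.float64(35.85), 'q': array([ 0.3003,  0.1537,  2.0428, -0.    ,  0.9449,  2.2595]), 'tool_pos': array([0.5051, 0.1825, 0.0773]), 'tcp_rot': array([-3.0825e+00,  6.0620e-01, -2.0000e-04]), 'wrist_force': array([-1.2397, -0.6759,  3.5217]), 'grip_force': np.float64(18.9254), 'width': np.float64(0.6702)}
```

```bash
python3 -m inch '[0,0,0.2,0,0,0,58, 0,0,0.2,0,0,0,59.5, 0,0,0,0,0,0,64, 0,0,0,0,0,0,72, 0,0,0,0,0,0,85, 0,0,0,0,0,0,85, 0,0,0,0,0,0,85, 0,0,0,0,0,0,85]' 80
python3 -m inch '[0,0,-4,0,0,0,85, 0,0,-8,0,0,0,85, 0,0,-15,0,0,0,85, 0,0,-18,0,0,0,85, 0,0,-18,0,0,0,85, 0,0,-18,0,0,0,85, -5,0,-18,0,0,0,85, -5,0,-16,0,0,0,85]' 80
python3 -m inch '[-5,0,-16,0,0,0,85, -5,0,-16,0,0,0,85, 0,0,0,0,0,0,85, 0,0,0,0,0,0,85, 0,0,0,0,0,0,85, 0,0,0,0,0,0,85, 0,0,0,0,0,0,85, 0,0,0,0,0,0,85]' 80
python3 - <<'E'
from h import *
p,im=cam("wrist");s=st();np.save("w31.npy",im);save("w31",im)
w2=np.load("w2.npy")
# handles: same plane z=.116; midpoint of outer edges vs w3 estimate; -x edge bottom row
B=blobs(im,(108,120,40),(125,255,255),(200,100,460,300),80)
for b in B: print(b[0].tolist(),b[1].round(1),b[2][2])
l,r=B[0][0],B[-1][0]
a=onz(p,(l[0]-.5,l[1]+l[3]-.5),.116);c=onz(p,(r[0]+r[2]-.5,r[1]+r[3]-.5),.116)
print('width',np.linalg.norm(a-c),'mid of -x edge',((a+c)/2).round(4),'yaw',np.degrees(np.arctan2(*(a-c)[1::-1]))-90)
ps,i2=cam("scene");print('scene handles',[ (b[0].tolist(),b[1].round(1).tolist()) for b in blobs(i2,(108,140,50),(125,255,255),(340,170,400,240),8)])
E
```

```text
time: 36.65
tool_pos: [0.5051, 0.1825, 0.0766]
tcp_rot: [-3.083, 0.606, -0.0]
wrist_force: [0.3, 0.1, 0.2]
width: 0.993
grip_force: 0.0
time: 37.45
tool_pos: [0.4964, 0.1865, 0.1943]
tcp_rot: [-3.081, 0.606, -0.003]
wrist_force: [-0.3, 0.3, 0.1]
width: 0.996
grip_force: 0.0
time: 38.25
tool_pos: [0.4863, 0.1899, 0.2229]
tcp_rot: [3.082, -0.606, -0.002]
wrist_force: [-0.2, -0.3, 0.3]
width: 0.998
grip_force: 0.0
{'time': np.float64(38.3), 'q': array([ 0.3246, -0.0202,  1.9363, -0.    ,  1.2265,  2.2839]), 'tool_pos': array([0.4864, 0.19  , 0.223 ]), 'tcp_rot': array([ 3.082e+00, -6.063e-01, -1.300e-03]), 'wrist_force': array([-0.5452,  0.1986,  0.554 ]), 'grip_force': np.float64(0.0), 'width': np.float64(0.9948)}
[271, 190, 10, 35, 297] [275.7 207.2] 87.51044464111328
[344, 189, 11, 36, 316] [349.6 206.3] 90.0
width 0.05892272231372583 mid of -x edge [0.4935 0.1871 0.116 ] yaw -22.228795854419033
scene handles [([358, 188, 3, 19, 38], [359.0, 197.6]), ([378, 189, 4, 19, 40], [379.4, 198.0])]
```

```bash
python3 -c "
from workcell import job
print(job.finish_job())"
```

```text
the job is handed in; nothing more can be done
None
```

The ring is shut in the groove on the washer, centred to within about 1 mm by the camera, the pliers hang back in their rest where they started, and I handed the job in at about 38 s (no verdict was returned).

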